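# Dry-fit a half-lapped cabinet door frame on the assembly board

### The arm

A 7-joint arm with a two-finger parallel gripper is mounted at the origin on a cart in front of the work surface, level with it; the furniture and walls round the work are solid. World frame = base frame: x ahead of the robot, y to its left, z up, the work surface at z = 0. Lengths are in mm, angles in rad, forces in N, time in s.
With the tool pointing down it reaches from about 425 to 875 mm from the base axis. Payload 4.7 kg.
Tool frame: the origin (TCP) lies midway between the tips of the shut fingers; the grasp point (between the pads) lies 19 mm behind it; z points along the fingers, y is the line along which they close (so a half turn about z gives the same grasp; the last joint's range is limited). The gripper opens to 87 mm and grips with 3 to 60 N. Pads are 19 mm wide; open, the fingers measure 117 mm over their backs; the gripper's body (75 mm by 190 mm) begins 51 mm behind the grasp point.
Start: joints at [-1.161, 0.321, -0.07, 1.45, 0.023, 1.371, -0.057], TCP at [250.634, 599.757, 222.587] pointing down, gripper open.
Joint ranges: [-2.86, 2.86], [-0.3, 2.09], [-1.38, 1.24], [0.06, 2.45], [-1.56, 4.7], [0.09, 2.05], [-2.69, 2.69]. Speed limits (rad/s): [2.57, 2.57, 3.14, 3.14, 3.14, 3.14, 3.14].

### API

Orientations are given as a rotation vector (axis times angle).
In Python, from workcell import robot gives the robot as it stands.
- The arm moves only by the shell command python3 -m inch 'ROWS' [OPENING]. ROWS is text: rows parted by semicolons, each of 4 numbers parted by spaces: the shift along the world's x, y, z normalised to -1 to 1, where 1 is 0.4 m, then the turn about the world's z normalised to -1 to 1, where 1 is pi/2 rad. In form: x y z spin; .... A call has 1 to 8 rows; each row is the pose to reach, as a shift and turn from the pose commanded when the call began; what a row does not reach only later rows make up. A row lasts 1/8 s, in which the tool goes at most 62.5 mm and 10.7 degrees, less where a joint would pass 70% of its speed; a pose out of reach is approached as far as the arm can. A call with a number of a shift or a turn outside -1 to 1 is refused whole. A call with a gripper value outside its range is refused whole. OPENING is the opening, from -1 (shut) to 1 (fully open), set as the call begins (- or left out, the last holds). The fingers move at their own pace and stop on an object; the grip force is fixed at half the most. Time passes only in rows, so rows that repeat a pose let the fingers close. It gives the time, the measured TCP pose, the force, the opening and the grip force at its end, in the units of the state.
- robot.get_obs(): the state, without advancing time (a new reading comes with each control period).
- robot.snapshot(name): name is "scene" or "top"; returns a dict with "color" (420x560x3 uint8, blue, green, red), "z_map" (420x560 float32, mm along the optical axis (not along the pixel's ray), 0 where there is no reading), "mtx" (3x3 intrinsics, pixels), "R" (3x3) and "t" (3): a world point X has camera coordinates R X + t. Camera axes: x right, y down, z forward; pixel columns grow to the right and rows downward; lengths in mm; the calibration is good to about 2 mm. A picture is of the moment at which its call begins.
- robot.job_done(): hands the job in; it is judged then, once.
Trained networks look in a picture, given as the dict that the camera call returned (one of the last four; its "shot" number tells which), for a name from the list of things; names that differ only in an ending like _2 or _b are one class to them, and where a whole thing is asked for, a point or a joint stands for the part that bears it (a point fixed in the world has none). Each returns a list of dicts, best first, with "conf" (0 to 1); they miss things now and then, are a little off and sometimes report something else, mostly with a low value. They report only what shows in the picture. A call takes as long as a camera call.
- robot.look_for(picture, thing): "rect" ([left, top, right, bottom] in pixels, round what is visible of it).
- robot.outline_of(picture, thing): "region" (420x560 bool, what is visible of it) and "rect" ([left, top, right, bottom] in pixels, round what is visible of it).
- robot.landmark_of(picture, thing): "uv" ([column, row] in pixels: a listed point, or the origin of a listed thing).
The state is a dict: "time": time; "joint_pos": joint angles; "joint_vel": joint speeds; "effort": joint torques, N m; "ee_pos": TCP position; "tcp_rot": TCP orientation; "ft_force": force on the tool from outside, world axes, zero at the start; "wrist_torque": the same for the moment, N m; "finger_gap": finger opening in mm; "grip_force": force on a finger pad.
Only numpy, scipy, OpenCV 4.12 (cv2) and the standard library are available. Lean on these libraries where they do the work, as an engineer would, in place of code of your own. Each camera call takes 0.05 s, during which the arm holds its last target. There are 200 camera calls.

### The job

Dry-fit the small cabinet door on the assembly board, its foot towards you. First lay the hinge stile on the left (hinges outward) and the lock stile on the right, each down flat on the board between its dowel pins with its longer lap towards you; then lay the wide rail across the stiles' near ends and the narrow rail across their far ends, so that every half-lap closes flush and the rails line up with the ends of the stiles.

Things in the scene. Friction and masses are not known exactly. Their poses are not given: they have to be found in the camera images.
- assembly_board: Fixed plywood board 266 x 238 x 12 mm; origin centre of underside, +x away from robot, +y left. Dowel pins 11 mm tall mark the stiles' places along x, centred on (0,+77) left and (0,-77) mm right, 2 mm play each side, 3 mm each end. Wide rail's place: centre (-84,0); narrow rail's: (+93,0), both lengthwise along y. Parts at home have their origin 12 mm above the board's, axes parallel to it.
- hinge_stile: Left stile: loose pale wood bar 220 (x) x 36 (y) x 24 mm, two brass hinges on its +y edge, 32 mm long at x -42 and +60, standing 8 mm out: grip across y between them, x -15 to +33. Origin centre of underside, z up. Ends cut to half thickness on top (laps 12 mm above underside): long lap, 55 mm, at the -x end; short, 37 mm, at +x. Starts laps up. At home x, y as the board's. 0.17 kg.
- lock_stile: Right stile: loose pale wood bar 220 (x) x 36 (y) x 24 mm like the left one (long lap, 55 mm, at its -x end, short, 37 mm, at +x, both on top, 12 mm above the underside) but no hinges; a round steel lock, 21 mm across, 2 mm proud, in its top at x -30. Origin centre of underside, z up. Starts laps up. At home x, y as the board's. 0.16 kg.
- wide_rail: Wide (bottom) rail, loose: pale wood 52 (x, width) x 190 (y, length) x 24 mm, laps on the underside: the outer 38.5 mm at each end is only the top 11.5 mm of the thickness and lies on the stiles' laps; the thick middle, 113 mm long, drops between the stiles (118 mm apart) onto the board. Origin centre of underside, z up. Either end may go left. Starts right way up. 0.17 kg.
- narrow_rail: Narrow (top) rail, loose: pale wood 34 (x, width) x 190 (y, length) x 24 mm, otherwise as the wide rail: laps on the underside, thick middle 113 mm long. Origin centre of underside, z up. Either end may go left. Starts right way up. 0.12 kg.

How it is judged:
By the outcome, as a careful person would: the job done as asked, in the order asked, and still so for the second after the job is handed in, with the robot touching nothing.
It also fails if it takes over 128 s, if anything falls off the work surface, if the arm or the gripper's body presses on something with over 40 N, if the wrist force passes 120 N, or if a joint passes its speed limit or range.

## Working session

There is one attempt and no reset: what is moved stays moved. The work goes in short steps, Python scripts to look and compute and a shell command to move; the robot and the scene stay as the last step left them, time stands still between calls to the robot, and variables do not carry over. Pictures are saved under pics/ and viewed, at most 14 in all, crops included, and the job is handed in when it is done.

```bash
mkdir -p pics; ls; cat > h.py <<'E'
import numpy as np, cv2
from workcell import robot
def pts(s):
    z=s["z_map"]; v,u=np.mgrid[:z.shape[0],:z.shape[1]]
    K=s["mtx"]; c=np.stack([(u-K[0,2])/K[0,0]*z,(v-K[1,2])/K[1,1]*z,z],-1)
    P=(c-s["t"])@s["R"]   # R^T (c-t)
    P[z==0]=np.nan
    return P
E
python3 - <<'E'
from h import *
for n in ["top","scene"]:
    s=robot.snapshot(n); cv2.imwrite(f"pics/{n}0.png",s["color"]); P=pts(s)
    C=-s["R"].T@s["t"]; print(n,C.round(),s["mtx"][0,0])
    for t in ["assembly_board","hinge_stile","lock_stile","wide_rail","narrow_rail"]:
        for r in robot.outline_of(s,t)[:2]:
            q=P[r["region"]]; q=q[~np.isnan(q[:,0])]
            print(t,round(r["conf"],2),np.round(r["rect"]),np.median(q,0).round(1),np.percentile(q[:,2],[5,50,95]).round(1),cv2.minAreaRect(q[:,:2].astype(np.float32)))
print(robot.get_obs())
E
```

```text
pics
top [ 270.  -17. 1160.] 465.33070860226525
assembly_board 0.84 [108. 163. 200. 283.] [481.1 281.2  13.2] [ 9.4 13.2 17.3] ((463.08514404296875, 201.882080078125), (443.4302062988281, 270.6042785644531), 77.65157318115234)
assembly_board 0.53 [352. 231. 440. 256.] [ 457.9 -308.9   22.2] [ 9.7 22.2 27.8] ((461.291748046875, -312.1662902832031), (40.27696990966797, 219.85067749023438), 9.076480865478516)
hinge_stile 0.92 [351. 276. 444. 300.] [ 347.3 -312.1   22.7] [10.  22.7 27.7] ((346.37908935546875, -317.01080322265625), (44.475868225097656, 222.0543670654297), 10.607415199279785)
lock_stile 0.64 [352. 230. 438. 258.] [ 458.  -307.    21.8] [ 8.3 21.8 27.7] ((462.48809814453125, -312.13372802734375), (45.274749755859375, 220.11151123046875), 10.02695369720459)
wide_rail 0.63 [283. 159. 358. 185.] [ 634.8 -120.    24.8] [14.6 24.8 28.7] ((638.1537475585938, -121.46756744384766), (59.93878173828125, 195.74853515625), 7.566283702850342)
narrow_rail 0.94 [384. 181. 460. 208.] [ 584.  -374.2   24.3] [ 5.2 24.3 28. ] ((589.7551879882812, -381.31597900390625), (43.05032730102539, 204.
[... 1366 characters left out ...]
: array([-1.16087632,  0.32097186, -0.07010744,  1.45053487,  0.02260905,
        1.37078781, -0.05690578]), 'joint_vel': array([ 1.29229143e-03, -2.68813977e-03,  9.73694139e-05,  3.53594484e-04,
       -3.36085426e-04,  1.91649981e-04,  5.27528692e-04]), 'effort': array([ 8.00723537e-04, -4.90796506e+01, -4.02207132e-01, -3.12607348e+01,
       -6.36526616e-02,  3.37043032e-02,  1.11903762e-05]), 'ee_pos': array([250.64257223, 599.74124452, 222.58734264]), 'tcp_rot': array([6.17653155e-01, 3.08020810e+00, 1.16864216e-04]), 'ft_force': array([0.16141966, 0.94449547, 0.48526984]), 'wrist_torque': array([0.00419272, 0.00948483, 0.01619107]), 'grip_force': 0.0, 'finger_gap': 87.22204795385558}
```

```bash
python3 - <<'E'
import cv2
a=cv2.imread("pics/top0.png")[130:320,80:480]; cv2.imwrite("pics/t1.png",cv2.resize(a,None,fx=2,fy=2,interpolation=cv2.INTER_CUBIC))
a=cv2.imread("pics/scene0.png")[120:350,90:470]; cv2.imwrite("pics/s1.png",cv2.resize(a,None,fx=2,fy=2,interpolation=cv2.INTER_CUBIC))
E
```

```text
(no output)
```

View pics/t1.png

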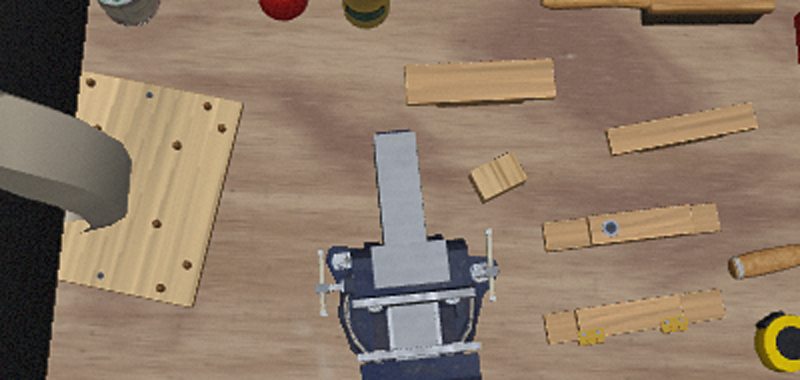

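View pics/s1.png

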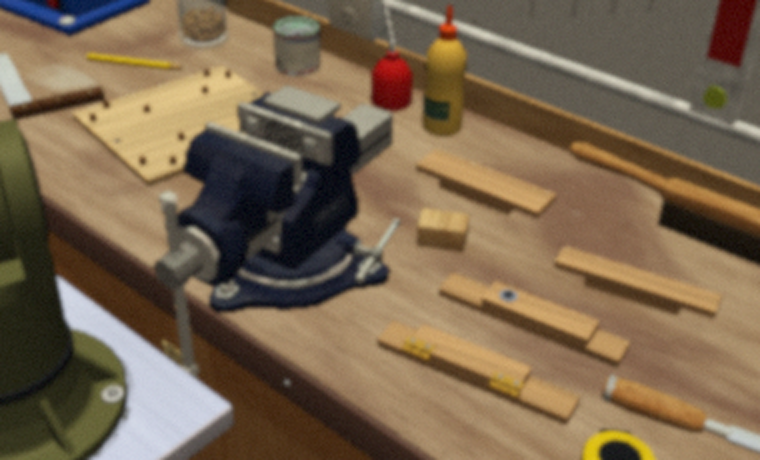

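```bash
python3 - <<'E'
from h import *
for n in ["top","scene"]:
    s=robot.snapshot(n);P=pts(s)
    m=(P[...,2]>45)&(P[...,0]>200)&(P[...,0]<900)&(P[...,1]<130)&(P[...,1]>-600)
    for a in range(200,900,50):
        r=[]
        for b in range(-500,130,50):
            k=m&(P[...,0]>=a)&(P[...,0]<a+50)&(P[...,1]>=b)&(P[...,1]<b+50)
            r.append(int(P[...,2][k].max()) if k.sum()>3 else 0)
        print(a,r)
E
```

```text
200 [0, 0, 0, 0, 0, 0, 0, 126, 192, 200, 1065, 0, 0]
250 [0, 0, 0, 0, 0, 0, 0, 210, 211, 210, 1092, 0, 0]
300 [0, 0, 0, 0, 0, 0, 0, 211, 1098, 1098, 1096, 60, 0]
350 [0, 0, 0, 0, 0, 0, 0, 210, 218, 218, 218, 52, 0]
400 [0, 0, 0, 0, 0, 0, 0, 68, 216, 217, 109, 0, 0]
450 [0, 0, 0, 0, 0, 0, 0, 0, 0, 140, 138, 0, 0]
500 [0, 0, 0, 0, 0, 0, 0, 0, 0, 140, 138, 0, 0]
550 [0, 0, 0, 0, 0, 0, 0, 0, 0, 0, 0, 0, 0]
600 [0, 0, 0, 0, 0, 0, 0, 0, 0, 0, 0, 0, 0]
650 [0, 0, 0, 0, 0, 0, 0, 0, 0, 0, 0, 0, 0]
700 [67, 68, 68, 68, 72, 75, 69, 0, 0, 0, 202, 142, 82]
750 [348, 69, 356, 358, 0, 352, 352, 354, 352, 0, 143, 0, 79]
800 [327, 287, 140, 326, 287, 329, 288, 286, 287, 286, 287, 289, 286]
850 [0, 0, 0, 0, 0, 0, 0, 0, 0, 0, 0, 0, 0]
200 [0, 0, 0, 0, 0, 0, 0, 129, 191, 194, 195, 0, 0]
250 [0, 0, 0, 0, 0, 0, 0, 209, 210, 210, 209, 0, 0]
300 [0, 0, 0, 0, 0, 0, 0, 210, 210, 210, 209, 0, 0]
350 [0, 0, 0, 0, 0, 0, 0, 209, 217, 217, 216, 0, 0]
400 [0, 0, 0, 0, 0, 0, 0, 66, 216, 215, 0, 0, 0]
450 [0, 0, 0, 0, 0, 0, 0, 0, 0, 138, 137, 0, 0]
500 [0, 0, 0, 0, 0, 0, 0, 0, 0, 137, 136, 0, 0]
550 [0, 0, 0, 0, 0, 0, 0, 0, 0, 0, 0, 0, 0]
600 [0, 0, 0, 0, 0, 0, 0, 0, 0, 0, 0, 0, 0]
650 [0, 0, 0, 0, 0, 0, 0, 0, 0, 0, 0, 0, 0]
700 [67, 67, 68, 67, 70, 74, 69, 0, 0, 0, 202, 139, 87]
750 [440, 67, 565, 561, 0, 425, 537, 536, 530, 0, 149, 0, 82]
800 [570, 568, 564, 550, 550, 544, 538, 532, 522, 519, 514, 507, 502]
850 [0, 0, 0, 0, 0, 0, 0, 0, 0, 0, 0, 0, 0]
```

```bash
python3 -m inch '0.15 -0.15 0.1 -0.1;0.3 -0.3 0.2 -0.2;0.45 -0.45 0.2 -0.3;0.6 -0.6 0.2 -0.4;0.7 -0.75 0.2 -0.5;0.75 -0.9 0.2 -0.6;0.8 -1 0.2 -0.65;0.8 -1 0.2 -0.65'
```

```text
time: 1.7
ee_pos: [556.7, 223.0, 302.2]
tcp_rot: [2.044, 2.385, 0.001]
ft_force: [0.9, 0.3, -0.3]
finger_gap: 87.2
grip_force: 0.0
```

```bash
python3 -m inch '0 -0.15 0 0;0 -0.3 0 0;0 -0.45 0 0;-0.05 -0.6 0 0;-0.15 -0.75 0 0;-0.2 -0.9 0 0;-0.3 -1 0 0;-0.3 -1 0 0'; cat >> h.py <<'E'
def rays(s,uv,z):
    "pixel uv (N,2) -> world points on plane z"
    K=s["mtx"]; uv=np.atleast_2d(uv).astype(float)
    d=np.c_[(uv[:,0]-K[0,2])/K[0,0],(uv[:,1]-K[1,2])/K[1,1],np.ones(len(uv))]@s["R"]
    C=-s["R"].T@s["t"]; return C+d*((z-C[2])/d[:,2])[:,None]
E
python3 - <<'E'
from h import *
s=robot.snapshot("top"); cv2.imwrite("pics/top1.png",s["color"]); P=pts(s)
a=s["color"][150:300,90:220]; cv2.imwrite("pics/b1.png",cv2.resize(a,None,fx=4.5,fy=4,interpolation=cv2.INTER_CUBIC))
r=robot.outline_of(s,"assembly_board")[0]; m=r["region"].astype(np.uint8)
c=max(cv2.findContours(m,0,1)[0],key=cv2.contourArea)[:,0]
print(r["conf"],r["rect"])
for z in (12,):
    q=rays(s,c,z)[:,:2].astype(np.float32); print(cv2.minAreaRect(q), rays(s,r["rect"].reshape(2,2) if hasattr(r["rect"],"reshape") else np.array(r["rect"]).reshape(2,2),12))
q=P[r["region"]]; print(np.nanpercentile(q[:,2],[5,50,95]))
E
```

```text
time: 2.7
ee_pos: [433.0, -180.0, 302.6]
tcp_rot: [2.054, 2.376, 0.003]
ft_force: [0.1, -0.0, -0.2]
finger_gap: 87.1
grip_force: 0.0Traceback (most recent call last):
  File "<stdin>", line 4, in <module>
IndexError: list index out of range
```

View pics/b1.png

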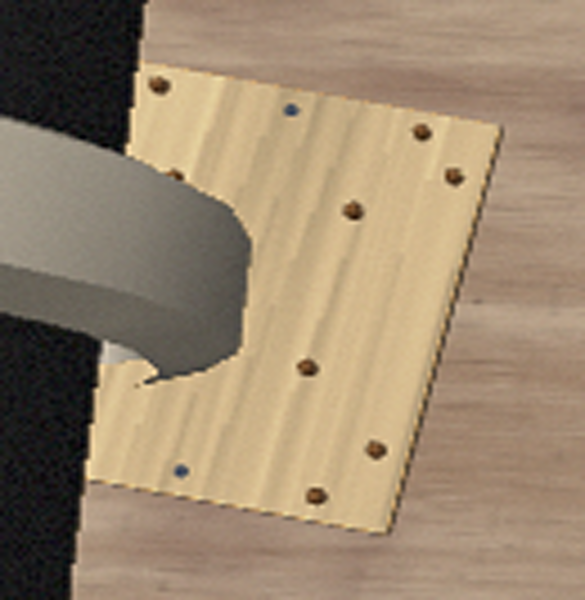

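```bash
python3 - <<'E'
from h import *
s=robot.snapshot("top");P=pts(s)
for uv in [(95,190),(120,220),(140,215),(98,250),(92,160),(80,250)]: print(uv,s["z_map"][uv[1],uv[0]],P[uv[1],uv[0]].round())
a=s["color"]; cv2.imwrite("pics/f1.png",a)
s=robot.snapshot("scene"); a=s["color"]; cv2.imwrite("pics/f2.png",a)
cv2.imwrite("pics/f12.png",cv2.resize(np.vstack([cv2.imread("pics/f1.png"),a]),None,fx=.71,fy=.71,interpolation=cv2.INTER_AREA))
E
```

```text
(95, 190) 81.891 [ 291.   16. 1081.]
(120, 220) 87.83746 [ 287.   13. 1074.]
(140, 215) 97.4131 [ 290.   12. 1065.]
(98, 250) 86.86155 [ 281.   17. 1074.]
(92, 160) 86.55777 [ 297.   18. 1078.]
(80, 250) 82.99003 [ 280.   18. 1078.]
```

View pics/f12.png

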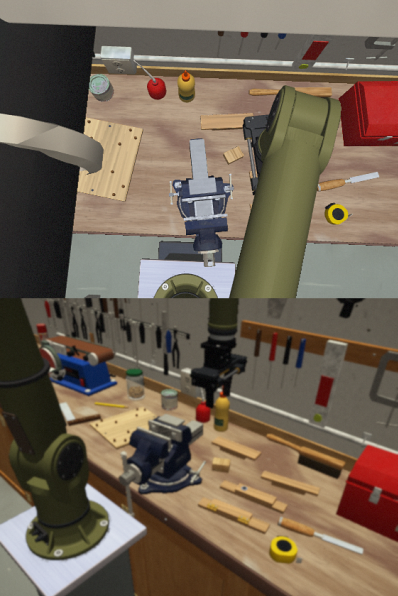

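```bash
cat >> h.py <<'E'
def blobs(s,box,thr=25,amin=3,amax=60):
    l,t,r,b=box; g=s["color"][t:b,l:r].astype(np.float32)
    k=8; up=cv2.resize(g[...,2],None,fx=k,fy=k,interpolation=cv2.INTER_CUBIC)
    bg=cv2.medianBlur(np.clip(up,0,255).astype(np.uint8),101).astype(float)
    m=((bg-up)>thr).astype(np.uint8); n,_,st,_c=cv2.connectedComponentsWithStats(m)
    lab=_; out=[]
    for i in range(1,n):
        A=st[i,4]/k/k
        if amin<A<amax:
            y,x=np.where(lab==i); w=(bg-up)[y,x]
            out.append(((x*w).sum()/w.sum()/k+l-.5+.5/k,(y*w).sum()/w.sum()/k+t-.5+.5/k,A))
    return np.array(out)
E
python3 - <<'E'
from h import *
for n,box in (("top",(110,160,205,290)),("scene",(120,140,250,215))):
    s=robot.snapshot(n)
    B=blobs(s,box)
    for b,w in zip(B,rays(s,B[:,:2],18)): print(n,b.round(1),w[:2].round(1))
a=s["color"][140:215,115:255]; cv2.imwrite("pics/b2.png",cv2.resize(a,None,fx=5,fy=5,interpolation=cv2.INTER_CUBIC))
E
```

```text
top [125.2 171.2  19.2] [616.2 377.8]
top [154.2 177.1  11.2] [603.5 302.2]
top [183.4 182.9  17.5] [591.4 226.5]
top [115.8 185.3  25.3] [578.  397.4]
top [190.5 193.9  18.9] [563.2 206.1]
top [129.  193.2   6.5] [558.5 361.8]
top [140.2 201.9  10.5] [537.  331.1]
top [168.3 202.5  20.8] [538.4 260.2]
top [144.8 210.7   8.5] [514.9 317.2]
top [139.9 238.   20. ] [445.2 322.5]
top [110.6 236.3  11.5] [446.6 395.5]
top [158.1 241.6  20.1] [437.9 276.4]
top [125.4 243.9  18.4] [428.9 356.9]
top [110.4 244.7   5.6] [425.4 393.6]
top [110.  252.9   7.3] [405.1 392.2]
top [173.2 262.1  20.4] [388.7 234.8]
top [129.7 267.3  12.2] [371.7 339.9]
top [110.8 270.1   3.8] [363.1 385.5]
top [115.6 271.1   3. ] [361.  373.3]
top [160.  273.7  20.7] [359.2 264.6]
scene [193.6 139.9   3. ] [681.5 501.1]
scene [229.5 153.3  23.1] [694.2 335.2]
scene [140.1 150.4   4.2] [506.  565.9]
scene [176.5 154.1   6.6] [571.2 457.3]
scene [192.9 156.1  12.3] [598.5 407.3]
scene [203.5 156.9  10.3] [618.2 377.9]
scene [192.1 164.6  13.4] [557.5 363.2]
scene [210.5 177.5  46.9] [541. 259.]
scene [162.9 174.1  17.1] [457.2 380.2]
scene [136.1 178.6  13.9] [385.8 415.9]
scene [193.4 184.2  20. ] [479.7 265.4]
scene [180.1 187.8  16.8] [440.1 277.8]
scene [187.2 189.3  13.7] [448.2 256. ]
scene [148.4 189.8   4.3] [370.9 335.1]
scene [160.9 199.9  19.2] [361.6 264.4]
scene [175.8 199.6  15.7] [390.6 235.7]
scene [243.2 201.3  21.6] [511.8  91.8]
scene [234.2 204.9  12.1] [481.4  96.7]
scene [120.  210.   10.6] [256.1 302.8]
```

View pics/b2.png

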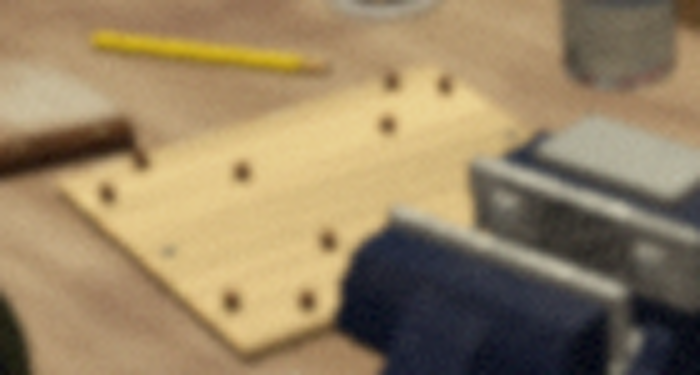

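```bash
python3 - <<'E'
import cv2
a=cv2.imread("pics/top0.png")[222:307,345:450]; cv2.imwrite("pics/st.png",cv2.resize(a,None,fx=7,fy=7,interpolation=cv2.INTER_CUBIC))
E
```

```text
(no output)
```

View pics/st.png

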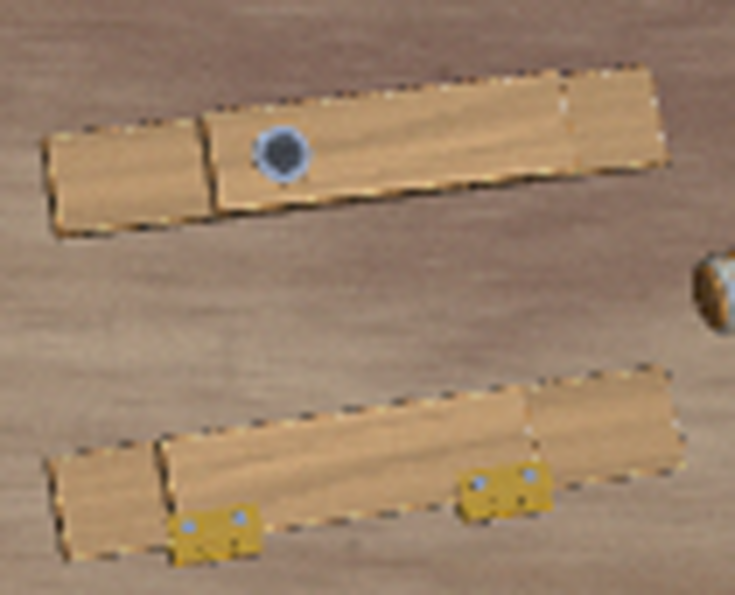

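```bash
python3 - <<'E'
from h import *
s=robot.snapshot("top")
f=lambda p,z:rays(s,np.array(p)/7+[345-.43,222-.43],z)[:,:2]
for n,b,e in (("hinge",[(163,440),(178,540),(527,388),(540,487)],[(50,460),(66,558),(667,370),(682,465)]),("lock",[(203,118),(217,208),(562,73),(573,170)],[(43,142),(58,232),(652,68),(665,160)])):
    B=f(b,24);E=f(e,12)
    for q,nm in((B,"body"),(E,"ends")):
        d=q[:2].mean(0)-q[2:].mean(0)
        print(n,nm,q.mean(0).round(1),"len",np.linalg.norm(d).round(1),"yaw",np.degrees(np.arctan2(d[1],d[0])).round(1),"w",np.linalg.norm(q[0]-q[1]).round(1),np.linalg.norm(q[2]-q[3]).round(1))
# pins fit
W=np.array([(616.2,377.8),(591.4,226.5),(359.2,264.6)]);M=np.array([(117,77),(117,-77),(-117,-77)])
mc=M.mean(0);wc=W.mean(0);H=(M-mc).T@(W-wc);a=np.arctan2(H[0,1]-H[1,0],H[0,0]+H[1,1]);R=np.array([[np.cos(a),-np.sin(a)],[np.sin(a),np.cos(a)]])
c=wc-R@mc;print("board",c.round(1),np.degrees(a).round(2));
A=np.array([(563.2,206.1),(538.4,260.2),(437.9,276.4),(388.7,234.8),(558.5,361.8)]);print(((A-c)@R).round(1),((W-c)@R).round(1))
for p in [(0,77),(0,-77),(-84,0),(93,0)]: print(p,(c+R@np.array(p)).round(1))
S=np.array([(618.2,377.9),(598.5,407.3),(557.5,363.2),(457.2,380.2),(385.8,415.9),(440.1,277.8),(361.6,264.4),(390.6,235.7)]);print(((S-c)@R).round(1))
P=pts(s); print([np.nanmedian(P[int(v)-3:int(v)+4,int(u)-3:int(u)+4,2]) for u,v in [(170,180),(150,190),(170,230),(160,258)]])
s=robot.snapshot("scene");P=pts(s); print([np.nanmedian(P[int(v)-2:int(v)+3,int(u)-2:int(u)+3,2]) for u,v in [(145,183),(180,176),(170,165),(165,193)]])
E
```

```text
hinge body [ 347.9 -307.2] len 127.8 yaw 100.4 w 34.3 34.0
hinge ends [ 349.2 -315.5] len 219.5 yaw 100.6 w 33.9 33.1
lock body [ 460.8 -321.7] len 128.0 yaw 99.0 w 32.2 34.7
lock ends [ 459.4 -312.9] len 219.9 yaw 99.2 w 32.5 33.3
board [488.  321.4] -9.45
[[  93.1 -101.3]
 [  59.7  -52.1]
 [ -42.1  -52.6]
 [ -83.8 -101.7]
 [  62.9   51.5]] [[ 117.2   76.7]
 [ 117.6  -76.6]
 [-117.7  -77.1]]
(0, 77) [500.6 397.3]
(0, -77) [475.4 245.4]
(-84, 0) [405.1 335.1]
(93, 0) [579.7 306.1]
[[ 119.1   77.1]
 [  94.9  102.9]
 [  61.7   52.7]
 [ -40.    53. ]
 [-116.3   76.5]
 [ -40.1  -50.8]
 [-115.3  -76.9]
 [ -82.  -100.5]]
[np.float64(12.701913852460297), np.float64(12.933500441584435), np.float64(13.20176436212394), np.float64(12.608265663845836)]
[np.float64(14.500353123115277), np.float64(14.260962699898014), np.float64(13.921931816086078), np.float64(14.76232349085752)]
```

```bash
python3 -c "
from h import *
o=robot.get_obs();print(o['ee_pos'],o['tcp_rot'],o['time'])"
python3 -m inch '-0.1 -0.1 -0.1 0;-0.2 -0.2 -0.2 0.019;-0.257 -0.267 -0.35 0.019;-0.257 -0.267 -0.5 0.019;-0.257 -0.267 -0.6 0.019;-0.257 -0.267 -0.65 0.019;-0.257 -0.267 -0.65 0.019' 1
```

```text
[ 436.45641571 -174.16971436  301.61264196] [-2.04109495e+00 -2.38802912e+00  1.32370423e-03] 3.1
time: 3.98
ee_pos: [331.9, -281.4, 40.5]
tcp_rot: [-2.005, -2.414, 0.004]
ft_force: [-0.1, -0.6, -0.1]
finger_gap: 87.0
grip_force: 0.0
```

```bash
python3 -m inch '0.035 -0.065 0 0;0.035 -0.065 0 0;0.035 -0.065 -0.05 0;0.035 -0.065 -0.09 0;0.035 -0.065 -0.09 0'; python3 -m inch '0 0 0 0;0 0 0 0;0 0 0 0;0 0 0 0' -1
```

```text
time: 4.6
ee_pos: [346.8, -307.2, 5.8]
tcp_rot: [-2.006, -2.416, -0.0]
ft_force: [-0.2, -0.1, 0.3]
finger_gap: 87.2
grip_force: 0.0
time: 5.1
ee_pos: [347.2, -308.1, 6.1]
tcp_rot: [2.008, 2.416, 0.001]
ft_force: [0.6, -0.1, -0.3]
finger_gap: 55.2
grip_force: 0.0
```

```bash
python3 -m inch '0 0 0 0;0 0 0 0;0 0 0 0;0 0 0 0;0 0 0 0'; python3 -m inch '0 0 0.15 0;0 0 0.3 0;0 0 0.45 0;0 0 0.6 0;0 0 0.7 0;0 0 0.7 0'
```

```text
time: 5.72
ee_pos: [347.1, -308.1, 5.9]
tcp_rot: [2.008, 2.416, 0.0]
ft_force: [1.0, 1.0, 0.8]
finger_gap: 35.3
grip_force: 30.0
time: 6.48
ee_pos: [348.1, -309.1, 288.4]
tcp_rot: [2.005, 2.412, 0.004]
ft_force: [-0.5, 0.8, -2.7]
finger_gap: 35.7
grip_force: 30.0
```

```bash
python3 - <<'E'
from h import *
o=robot.get_obs();print(o['ee_pos'],o['tcp_rot'],o['joint_pos'].round(2))
s=robot.snapshot("scene"); cv2.imwrite("pics/g1.png",s["color"])
E
```

```text
[ 348.08581574 -309.11802818  288.35035054] [2.00540631 2.41195061 0.00355457] [-0.33 -0.22  0.87  1.81  0.17  1.47  0.7 ]
```

View pics/g1.png

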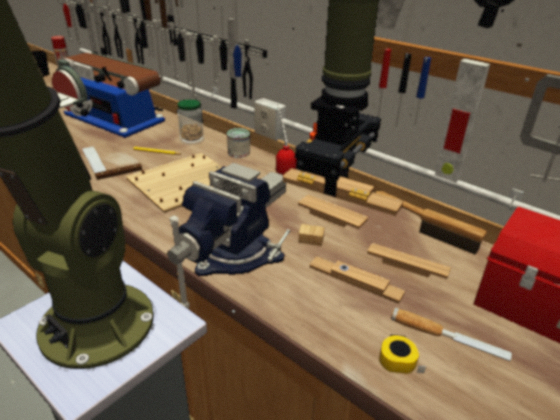

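```bash
python3 -m inch '0.11 0.09 0.03 -0.1;0.22 0.18 0.03 -0.2;0.32 0.28 0.03 -0.3;0.42 0.38 0.03 -0.4;0.5 0.5 0.03 -0.5;0.53 0.64 0.03 -0.6;0.53 0.78 0.03 -0.7;0.53 0.92 0.03 -0.8'; python3 -m inch '0 0.14 0 -0.1;0 0.28 0 -0.2;0 0.42 0 -0.3;0 0.56 0 -0.4;0 0.7 0 -0.42;0 0.75 0 -0.42;0 0.75 0 -0.42'
```

```text
time: 7.52
ee_pos: [557.8, 61.0, 294.8]
tcp_rot: [3.046, 0.765, -0.008]
ft_force: [1.3, 0.0, -1.3]
finger_gap: 35.5
grip_force: 30.0
time: 8.4
ee_pos: [557.9, 360.7, 294.7]
tcp_rot: [3.128, -0.25, -0.005]
ft_force: [-0.2, -0.9, -2.7]
finger_gap: 35.7
grip_force: 30.0
```

```bash
python3 -m inch '-0.06 0.05 -0.1 0;-0.12 0.088 -0.2 -0.004;-0.12 0.088 -0.35 -0.004;-0.12 0.088 -0.5 -0.004;-0.12 0.088 -0.6 -0.004;-0.12 0.088 -0.63 -0.004;-0.12 0.088 -0.63 -0.004;-0.12 0.088 -0.63 -0.004'; python3 - <<'E'
from h import *
o=robot.get_obs();print(o['ee_pos'],o['tcp_rot'],o['joint_pos'].round(2),o['ft_force'])
s=robot.snapshot("top"); a=s["color"][150:300,85:215]
t=robot.snapshot("scene"); b=t["color"][135:215,110:250]
A=cv2.resize(a,(520,600),interpolation=cv2.INTER_CUBIC)[:,:400]; B=cv2.resize(b,(790,451),interpolation=cv2.INTER_CUBIC)
cv2.imwrite("pics/p1t.png",A); cv2.imwrite("pics/p1s.png",B)
im=np.zeros((600,800,3),np.uint8); im[:,:260]=cv2.resize(A,None,fx=.65,fy=1)[:600,:260]; im[:308,261:800]=cv2.resize(B,(539,308))
cv2.imwrite("pics/p1.png",im)
E
```

```text
time: 9.4
ee_pos: [512.8, 395.5, 48.3]
tcp_rot: [-3.128, 0.265, -0.004]
ft_force: [0.4, 0.6, -2.3]
finger_gap: 35.5
grip_force: 30.0
[512.78786972 395.46915155  48.34693121] [-3.12778589  0.26466319 -0.00443574] [-1.01  0.46  0.39  1.66 -0.2   1.05 -2.29] [ 0.44507588  0.56643342 -2.28126764]
```

View pics/p1s.png

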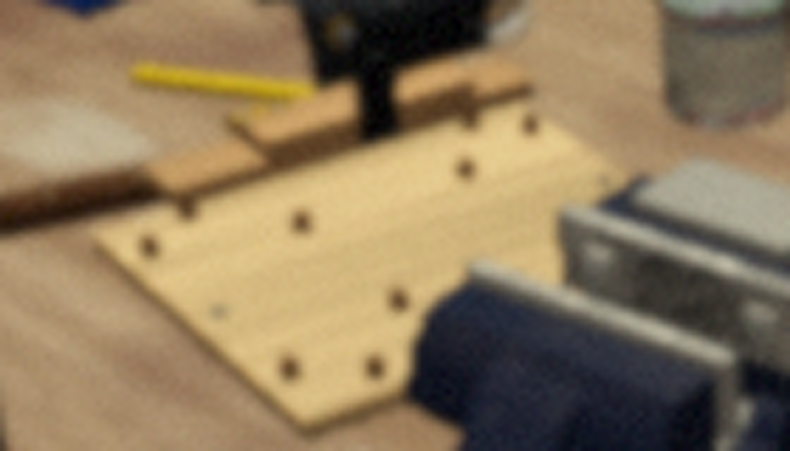

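View pics/p1t.png

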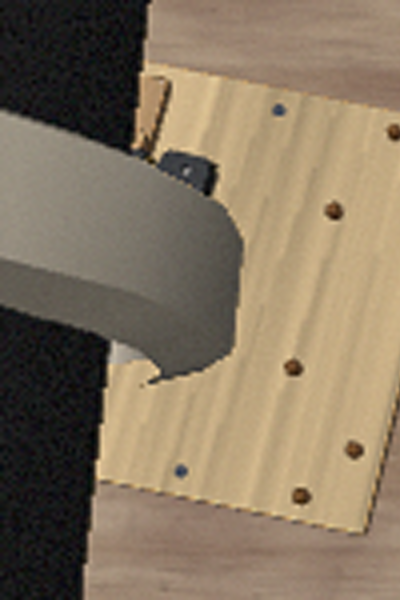

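```bash
cat >> h.py <<'E'
def bf(xy,c=(488.,321.4),a=-9.45):
    a=np.radians(a);R=np.array([[np.cos(a),-np.sin(a)],[np.sin(a),np.cos(a)]]);return (np.asarray(xy)[:,:2]-c)@R
E
python3 - <<'E'
from h import *
t=robot.snapshot("scene")
f=lambda p,z:bf(rays(t,(np.array(p)+.5)/5.64+[110-.5,135-.5],z)-[2.1,.5,0]).round(1)
print("near lap",f([(145,178),(175,198),(268,160)],54));print("body",f([(275,143),(360,108),(475,82),(250,125)],66));print("far",f([(478,97),(530,85)],54))
E
```

```text
near lap [[-111.3   84. ]
 [-108.8   54.2]
 [ -50.9   63.5]]
body [[-48.5  57.1]
 [  7.3  66.7]
 [ 73.5  56.9]
 [-49.2  84.1]]
far [[ 77.   61.4]
 [108.1  56.9]]
```

```bash
python3 - <<'E'
from h import *
s=robot.snapshot("top"); o=robot.get_obs(); print(o["ee_pos"])
z=o["ee_pos"][2]-6+12; print(bf([o["ee_pos"]]))
f=lambda p:bf(rays(s,(np.array(p)+.5)/4+[85-.5,150-.5],z)).round(1)
print(f([(172,81),(162,120)]))
# sub-pixel: horizontal gradient rows for stile right edge, and far edge
g=cv2.cvtColor(s["color"],cv2.COLOR_BGR2GRAY); np.set_printoptions(linewidth=200)
print(g[166:186,120:133])
E
```

```text
[511.7462232  395.71658306  47.41060253]
[[11.22216389 77.20686933]]
[[113.2  57.8]
 [ 87.6  57. ]]
[[ 71 186 186 183 185 170 173 146 140 137 138 137 135]
 [ 66 185 181 182 182 192 191 189 187 184 167 167 141]
 [188 184 184 183 188 199 194 186 182 181 183 188 190]
 [169 171 167 138 139  96 158 191 185 184 184 187 185]
 [160 152 155 149 133 114  69 111 188 185 184 186 184]
 [159 151 152 150 150 146 114  91 192 185 187 186 183]
 [159 154 151 148 146 149  75  70 190 186 185 183 184]
 [157 151 151 148 148 140  43  96 191 186 184 183 181]
 [158 155 151 150 150 149  63 160 189 185 189 185 184]
 [156 152 147 145 143  96  61 155 184 187 184 182 180]
 [160 151 147 148 145  71  97 191 184 189 185 187 183]
 [154 153 148 152 154  44  97 190 186 185 185 181 181]
 [160 149 149 144 117  59 157 186 186 184 185 183 180]
 [156 148 150 146  70  69 190 186 188 186 181 179 179]
 [155 148 151 139  43  91 190 184 186 186 181 181 181]
 [152 149 150 145  64 161 187 187 185 184 182 180 183]
 [151 148 146  91  60 156 187 187 185 183 183 178 184]
 [154 128 145  49  99 189 184 186 185 185 182 181 183]
 [176  51 117  54  92 189 187 188 188 183 179 180 184]
 [132  58  64  67 158 189 187 186 184 182 180 181 185]]
```

```bash
python3 - <<'E'
from h import *
s=robot.snapshot("top"); o=robot.get_obs(); e=o["ee_pos"];print(e,o["tcp_rot"])
f=lambda p,z:bf(rays(s,np.array(p),z)).round(1)
z=e[2]-6
print("edge lap top",f([(125.6,172),(125.5,174),(124.5,177),(123.5,180),(122.6,182)],z+12))
print("edge bottom",f([(127.4,172),(126.5,174),(125.5,177),(124.5,180),(123.5,182)],z))
print("far", f([(121,168.6),(122,168.7),(123,168.9)],z+12))
E
```

```text
[511.48909412 395.57815789  47.00506158] [-3.12924317e+00  2.63143404e-01 -1.68441024e-03]
edge lap top [[106.9  61.4]
 [101.9  60.2]
 [ 93.9  60.5]
 [ 86.   60.8]
 [ 80.6  61.6]]
edge bottom [[110.8  61.6]
 [105.2  62.4]
 [ 97.2  62.7]
 [ 89.1  63.1]
 [ 83.6  64.1]]
far [[113.1  74.9]
 [113.4  72.4]
 [113.4  69.8]]
```

```bash
python3 -m inch '-0.006 -0.003 -0.03 0;-0.006 -0.003 -0.03 0;-0.006 -0.003 -0.03 0;-0.006 -0.003 -0.03 0;-0.006 -0.003 -0.03 0;-0.006 -0.003 -0.03 0'; python3 - <<'E'
from h import *
s=robot.snapshot("top"); o=robot.get_obs(); e=o["ee_pos"];print(e,o["tcp_rot"],o["ft_force"],bf([e]))
g=cv2.cvtColor(s["color"],cv2.COLOR_BGR2GRAY); np.set_printoptions(linewidth=200)
print(g[166:188,120:133])
E
```

```text
time: 10.4
ee_pos: [508.7, 393.9, 34.0]
tcp_rot: [-3.13, 0.264, -0.0]
ft_force: [-0.5, 0.3, -1.7]
finger_gap: 35.5
grip_force: 30.0
[508.67876165 393.91411244  33.95241311] [-3.13044626e+00  2.63696414e-01 -1.05574538e-04] [-0.5540406   0.90794641 -1.49604577] [[ 8.49227204 74.92522273]]
[[ 69 187 185 181 182 173 172 149 144 137 138 139 137]
 [ 66 187 183 180 185 192 192 195 185 186 167 166 136]
 [187 180 182 184 189 201 193 187 183 182 183 189 191]
 [188 184 179 140 143 102 159 187 186 183 188 187 185]
 [185 185 183 101  92  76  58 119 189 181 183 184 184]
 [191 185 186  85  74  59  49  88 192 187 187 185 183]
 [161 161 162  95  65  41  52 116 189 184 189 186 182]
 [158 153 158 152 153 157 123 156 178 191 191 186 186]
 [159 153 153 152 152 154 149 151 155  85 192 186 182]
 [157 156 152 148 151 151 147 147 114  60 157 187 182]
 [155 154 149 147 154 146 149 148  76  73 191 184 179]
 [154 155 150 154 151 146 149 144  37  95 194 181 178]
 [153 151 147 152 150 147 147 148  64 158 189 182 179]
 [156 151 148 152 148 149 144  94  65 159 186 181 179]
 [157 148 151 154 147 151 147  72  97 193 186 183 177]
 [154 145 153 154 149 149 156  38  96 190 182 177 183]
 [156 148 152 151 147 144 116  64 161 191 182 183 182]
 [151 150 154 147 146 148  78  71 195 185 183 181 182]
 [147 150 154 148 149 141  44  96 195 181 178 182 186]
 [141 111 150 148 148 149  59 163 191 180 180 180 187]
 [165 157 182 149 150  96  59 160 184 180 183 182 189]
 [158 150 162  81  84  73 100 196 184 182 179 180 190]]
```

```bash
cat > edge.py <<'E'
from h import *
import sys
def prof(g,r,c0,c1):
    "sub-pixel left/right flank of the dark side line in row r"
    k=20;x=np.arange(c0,c1,1/k);v=cv2.resize(g[r:r+1,c0:c1+1].astype(np.float32),None,fx=k,fy=1,interpolation=cv2.INTER_LINEAR)[0]
    xs=c0-.5+.5/k+np.arange(len(v))/k; i=v.argmin(); th=100
    L=xs[:i][v[:i]>th]; R=xs[i:][v[i:]>th+25]
    return L[-1] if len(L) else np.nan, R[0] if len(R) else np.nan
if __name__=="__main__":
    s=robot.snapshot("top");g=cv2.cvtColor(s["color"],cv2.COLOR_BGR2GRAY);z=float(sys.argv[1])
    for r in range(175,188):
        l,q=prof(g,r,121,133);print(r,bf(rays(s,[(l,r)],z+12)).round(1),bf(rays(s,[(q,r)],z)).round(1))
    print(bf(rays(s,[(120,171.5),(121,171.6),(122,171.7)],z+12)).round(1), bf(rays(s,[(125.2,171.2)],18)))
E
python3 edge.py 28
```

```text
175 [[103.9  57.6]] [[107.4  58.8]]
176 [[101.   58.5]] [[104.8  58.6]]
177 [[98.4 58.4]] [[102.1  58.3]]
178 [[95.9 57.5]] [[99.3 59.2]]
179 [[93.1 58.2]] [[96.7 58.5]]
180 [[90.4 58.4]] [[94.  58.8]]
181 [[87.9 57.9]] [[91.5 57.9]]
182 [[85.2 57.7]] [[88.6 58.8]]
183 [[82.4 58.5]] [[86.  58.6]]
184 [[79.8 58.5]] [[83.3 58.3]]
185 [[77.4 57.3]] [[80.5 59.2]]
186 [[74.6 58.2]] [[77.9 58.6]]
187 [[70.9 62.9]] [[75.2 58.7]]
[[108.5  80.5]
 [108.7  78. ]
 [109.   75.5]] [[117.21807305  76.54879275]]
```

```bash
python3 -m inch '0.003 0.001 0 0;0.003 0.001 -0.01 0;0.003 0.001 -0.02 0;0.003 0.001 -0.03 0;0.003 0.001 -0.036 0;0.003 0.001 -0.038 0;0.003 0.001 -0.038 0'; python3 edge.py 13|tail -9
```

```text
time: 11.38
ee_pos: [509.9, 394.3, 18.7]
tcp_rot: [3.13, -0.264, -0.0]
ft_force: [-0.5, 0.4, -1.8]
finger_gap: 35.9
grip_force: 30.0
182 [[89.7 57.9]] [[92.9 59.5]]
183 [[86.8 58.8]] [[90.4 58.7]]
184 [[84.1 58.8]] [[87.6 58.9]]
185 [[81.5 58.3]] [[85.1 58.1]]
186 [[78.9 58. ]] [[82.2 59.1]]
187 [[76. 59.]] [[79.5 58.9]]
[[112.   86.5]
 [112.3  84. ]
 [112.6  81.4]] [[117.21807305  76.54879275]]
```

```bash
python3 -m inch '0 0 -0.002 0;0 0 -0.002 0' -; python3 -m inch '0 0 0 0;0 0 0 0;0 0 0 0;0 0 0 0' 1; python3 -m inch '0 0 0.15 0;0 0 0.3 0;0 0 0.45 0;0.05 -0.1 0.6 0.1;0.1 -0.2 0.7 0.2;0.15 -0.33 0.7 0.3;0.15 -0.45 0.7 0.4;0.15 -0.6 0.7 0.5'; python3 - <<'E'
from h import *
o=robot.get_obs();print(o['ee_pos'],o['tcp_rot'],o['joint_pos'].round(2))
t=robot.snapshot("scene"); b=t["color"][135:215,110:250]; cv2.imwrite("pics/p2s.png",cv2.resize(b,(790,451),interpolation=cv2.INTER_CUBIC))
E
```

```text
time: 11.68
ee_pos: [509.9, 394.3, 17.9]
tcp_rot: [-3.13, 0.264, -0.0]
ft_force: [0.1, -0.1, -1.2]
finger_gap: 35.4
grip_force: 30.0
time: 12.18
ee_pos: [509.9, 394.3, 18.0]
tcp_rot: [-3.13, 0.264, -0.0]
ft_force: [-0.4, -0.1, -0.0]
finger_gap: 67.8
grip_force: 0.0
time: 13.18
ee_pos: [569.8, 153.3, 297.9]
tcp_rot: [-2.99, -0.964, -0.001]
ft_force: [0.1, 0.1, -0.1]
finger_gap: 87.1
grip_force: 0.0
[569.81726047 153.29536706 297.89918307] [-2.98985570e+00 -9.63847394e-01 -7.54633759e-04] [-0.71  0.17  0.46  1.5  -0.08  1.48 -1.19]
```

View pics/p2s.png

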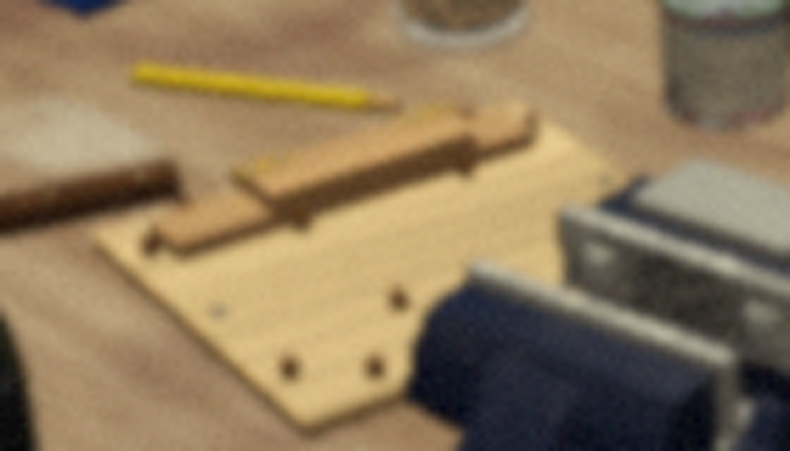

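```bash
python3 -m inch '0 -0.14 0 0.1;0 -0.28 0 0.2;0 -0.42 0 0.3;0 -0.56 0 0.4;-0.05 -0.7 0 0.5;-0.1 -0.84 0 0.6;-0.15 -0.97 0 0.7;-0.2 -1 0 0.704'; python3 -m inch '0 0 0 0'; python3 -c "
from h import *
o=robot.get_obs();print(o['ee_pos'],o['tcp_rot'],o['time'])"
```

```text
time: 14.22
ee_pos: [487.6, -250.2, 298.1]
tcp_rot: [2.053, 2.376, -0.002]
ft_force: [0.6, 0.0, -0.2]
finger_gap: 86.8
grip_force: 0.0
time: 14.35
ee_pos: [488.8, -246.5, 298.3]
tcp_rot: [2.051, 2.38, 0.002]
ft_force: [0.4, -0.1, -0.7]
finger_gap: 86.8
grip_force: 0.0
[ 488.75471212 -246.50924211  298.25821796] [2.05072876e+00 2.37967216e+00 2.21918668e-03] 14.35
```

```bash
python3 -m inch '-0.04 -0.1 -0.1 0.007;-0.071 -0.19 -0.2 0.007;-0.071 -0.19 -0.35 0.007;-0.071 -0.19 -0.5 0.007;-0.071 -0.19 -0.6 0.007;-0.071 -0.19 -0.65 0.007;-0.071 -0.19 -0.65 0.007;-0.071 -0.19 -0.65 0.007'; python3 -m inch '0 0 -0.04 0;0 0 -0.08 0;0 0 -0.08 0'
```

```text
time: 15.35
ee_pos: [463.1, -322.1, 39.6]
tcp_rot: [2.03, 2.394, 0.002]
ft_force: [0.2, 0.3, 1.1]
finger_gap: 87.1
grip_force: 0.0
time: 15.72
ee_pos: [460.1, -320.9, 4.1]
tcp_rot: [-2.031, -2.393, 0.001]
ft_force: [-0.6, -0.2, 0.6]
finger_gap: 87.5
grip_force: 0.0
```

```bash
python3 -m inch '0 0 0 0;0 0 0 0;0 0 0 0;0 0 0 0;0 0 0 0;0 0 0 0;0 0 0 0;0 0 0 0' -1;python3 -m inch '0 0 0 0' ; python3 -m inch '0 0 0.15 0;0 0 0.3 0;0 0 0.45 0;0 0 0.6 0;0.05 0.05 0.73 0;0.1 0.15 0.73 0.1;0.15 0.25 0.73 0.2;0.2 0.35 0.73 0.3'; python3 -c "
from h import *
o=robot.get_obs();print(o['ee_pos'],o['tcp_rot'],o['time'])"
```

```text
time: 16.73
ee_pos: [461.4, -321.7, 5.9]
tcp_rot: [2.033, 2.395, 0.0]
ft_force: [0.8, 0.6, -0.7]
finger_gap: 36.3
grip_force: 30.0
time: 16.85
ee_pos: [461.5, -321.7, 5.9]
tcp_rot: [2.033, 2.395, 0.0]
ft_force: [-0.3, -0.4, 0.5]
finger_gap: 35.9
grip_force: 30.0
time: 17.85
ee_pos: [541.6, -180.4, 297.4]
tcp_rot: [-1.41, -2.807, -0.0]
ft_force: [0.5, -1.0, -2.0]
finger_gap: 35.6
grip_force: 30.0
[ 541.56047327 -180.42002053  297.43371539] [-1.41037872e+00 -2.80660840e+00 -1.25166091e-04] 17.85
```

```bash
python3 -m inch '0 0.14 0 0.08;0 0.28 0 0.16;0 0.42 0 0.24;0 0.56 0 0.32;0 0.7 0 0.4;-0.05 0.84 0 0.488;-0.1 0.98 0 0.488;-0.1 1 0 0.488'; python3 -m inch '-0.04 0.057 -0.1 0;-0.04 0.057 -0.25 0;-0.04 0.057 -0.4 0;-0.04 0.057 -0.53 0;-0.04 0.057 -0.6 0;-0.04 0.057 -0.64 0;-0.04 0.057 -0.64 0;-0.04 0.057 -0.64 0';python3 -m inch '0 0 0 0;0 0 0 0;0 0 0 0'; python3 - <<'E'
from h import *
o=robot.get_obs();e=o['ee_pos'];print(e,o['tcp_rot'],o['time'],bf([e]))
s=robot.snapshot("top"); a=s["color"][160:290,125:215]
cv2.imwrite("pics/p3.png",cv2.resize(a,None,fx=4.6,fy=4.6,interpolation=cv2.INTER_CUBIC))
E
```

```text
time: 18.85
ee_pos: [498.4, 224.0, 296.9]
tcp_rot: [-0.251, -3.129, -0.002]
ft_force: [1.2, -1.7, -1.8]
finger_gap: 35.8
grip_force: 30.0
time: 19.85
ee_pos: [486.6, 241.5, 43.3]
tcp_rot: [0.266, 3.128, 0.002]
ft_force: [0.7, 0.1, -1.3]
finger_gap: 35.5
grip_force: 30.0
time: 20.23
ee_pos: [485.6, 241.2, 42.3]
tcp_rot: [0.266, 3.13, 0.001]
ft_force: [0.3, 0.2, -2.1]
finger_gap: 35.9
grip_force: 30.0
[485.60336008 241.23677662  42.29639336] [2.65906271e-01 3.12971433e+00 8.95418433e-04] 20.225 [[ 10.79763112 -79.46884564]]
```

View pics/p3.png

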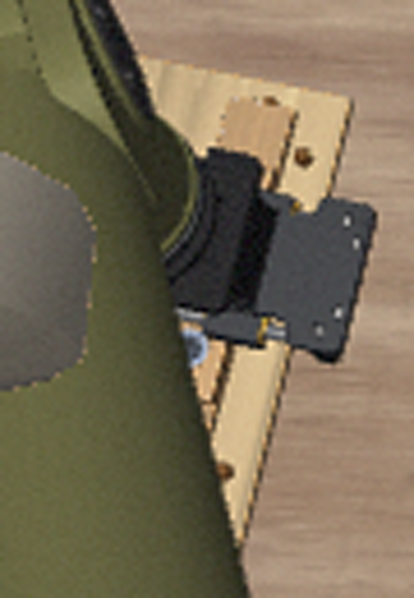

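```bash
cat > edge2.py <<'E'
from h import *
import sys
from edge import prof
s=robot.snapshot("top");g=cv2.cvtColor(s["color"],cv2.COLOR_BGR2GRAY);z=float(sys.argv[1])
if len(sys.argv)>2: np.set_printoptions(linewidth=200);print(g[176:206,170:195])
f=lambda p,h:bf(rays(s,[p],h)).round(1)[0]
E
python3 edge2.py 36.4 p
```

```text
[[169 178 186 186 189 172 174 144 146 140 139 140 138 136 137 136 134 138 133 138 135 137 137 136 135]
 [170 175 183 186 188 186 184 186 197 190 172 176 152 148 150 146 145 144 142 141 143 143 145 140 142]
 [172 178 185 188 187 182 182 187 196 187 182 187 191 185 185 173 177 152 152 139 141 145 141 144 144]
 [174 179 184 189 188 183 180 190 194 185 184 184 186 184 185 186 193 197 200 205 171 181 149 149 146]
 [175 182 185 188 187 187 183 194 192 183 181 190 189 187 191 187 190 195 203 197 184 184 191 190 185]
 [179 183 190 190 183 163 186 163 155 175 188 186 133  95 103 193 193 196 205 194 185 185 190 187 189]
 [181 185 187 191 174 154 163 160 164 155 162 166 144 102  89 123 197 204 207 193 182 183 189 188 186]
 [178 183 188 189 157 161 159 160 165 160 162 163 168 163 169 167 169 167 193 189 185 184 187 189 187]
 [184 186 191 188 166 159 160 160 164 157 163 170 167 163 166 165 161 163 169 130 187 189 188 188 190]
 [185 185 190 131 162 157 158 160 161 160 162 168 162 164 168 163 161 160 126  95 191 189 188 187 188]
 [187 188 191 177 160 162 160 165 160 162 163 169 163 165 167 161 162 
[... 1290 characters left out ...]
  42  45  38  42  46  27  57 186 146  58  78 195 192 190 190 192 192 193 192 187]
 [ 41  32  40  45  42  43  43  48  45  40  23  81 185 103  66 104 195 192 190 190 191 193 191 188 186]
 [ 43  25  40  43  41  42  42  46  41  41  13  40  91  37  63 139 200 196 194 194 193 194 193 194 184]
 [ 49  26  33  44  46  38  39  47  36  39  18  51  76  71  60  63  96  97 163 197 197 193 193 190 186]
 [ 42  28  19  28  40  43  44  40  44  32  11  22  55  79  73  70  70  71  62 119 203 197 193 192 145]
 [ 44  39  26  42  39  35  45  48  44  30   8  17  19  50  77  77  68  73  55 133 132 198 194 190  86]
 [ 46  27  37  47  38  46  41  44  39  22  28  23  19  22  38  50  74  72  71  63 130 206 196 154  63]]
```

```bash
cat >> edge2.py <<'E'
E0=[]
for r in range(185,193):
    l,q=prof(g,r,182,193);E0.append((f((l,r),z+12),f((q,r),z)))
E0=np.array(E0);print(E0[:,0].T,E0[:,1].T,"right edge",E0[:,0,1].mean().round(2),E0[:,1,1].mean().round(2))
E
cat > fe.py <<'E'
from edge2 import *
print("left edge",[f(p,z+12) for p in [(173.0,185.5),(172.6,187),(172,189.2)]])
print("far",[f(p,z+12) for p in [(175.5,180.6),(178,181),(180,181.45),(186,182.45),(187,182.55)]])
E
python3 fe.py 36.4
```

```text
[[107.7 104.6 102.   99.6  97.2  94.2  91.6  89.2]
 [-99.3 -97.1 -97.1 -98.3 -99.1 -97.2 -97.2 -98.2]] [[110.8 108.1 105.4 102.8 100.2  97.3  94.9  92.2]
 [-97.4 -97.1 -97.  -97.  -97.4 -96.2 -97.1 -97.2]] right edge -97.94 -97.05
left edge [array([ 98.4, -61. ]), array([ 94.4, -61. ]), array([ 88.7, -61. ])]
far [array([111.9, -64. ]), array([112.2, -70.3]), array([112. , -75.4]), array([112.6, -90.6]), array([112.8, -93.1])]
```

```bash
python3 -m inch '-0.0045 0.0066 0 0;-0.0045 0.0066 -0.02 0;-0.0045 0.0066 -0.02 0;-0.0045 0.0066 -0.02 0;-0.0045 0.0066 -0.02 0;-0.0045 0.0066 -0.02 0'; python3 fe.py 28 p; python3 -c "
from h import *
o=robot.get_obs();e=o['ee_pos'];print(e,o['tcp_rot'],bf([e]))"
```

```text
time: 21.12
ee_pos: [483.7, 243.7, 34.0]
tcp_rot: [0.266, 3.13, 0.0]
ft_force: [-0.2, -0.0, -1.5]
finger_gap: 35.6
grip_force: 30.0
[[167 176 179 189 189 176 171 144 148 137 141 139 137 140 135 138 134 136 136 136 135 133 136 135 139]
 [172 176 181 189 185 186 183 189 196 190 171 177 154 147 147 143 146 144 141 142 144 145 143 143 140]
 [173 177 183 186 186 188 181 184 192 187 182 186 192 188 184 176 178 154 147 144 141 144 145 143 144]
 [174 181 185 188 191 184 181 188 192 185 187 183 187 186 189 189 186 197 205 206 175 177 152 151 147]
 [177 182 186 186 187 184 187 191 190 184 183 188 189 190 192 189 190 197 205 198 187 186 189 186 190]
 [177 182 186 189 187 183 186 196 187 184 187 191 138  97 108 193 191 197 204 193 185 184 188 187 190]
 [183 187 188 188 167 141 178 200 188 187 188 148  91  97  75 129 197 199 205 189 183 185 187 187 185]
 [179 185 187 188 136 158 165 159 171 174 178 176  54  68  48  72 201 202 202 184 185 186 186 187 188]
 [184 189 191 188 165 159 157 160 163 157 164 171 171 131 122 103 157 210 201 185 187 186 189 184 189]
 [185 186 190 189 158 163 160 166 160 158
[... 1971 characters left out ...]
72  68  70  62  66 123 201 197 194 195 189 179]
 [ 36  30  21  46  41  41  45  36  45  18  22  16  48  79  72  70  74  66  54 121 197 196 194 148  62]]
[[107.7 106.6 104.  101.6  98.8  96.1  93.5  91.2]
 [-87.6 -94.9 -95.1 -96.6 -95.7 -95.  -95.4 -96.8]] [[110.6 109.9 107.4 104.7 102.1  99.2  96.7  94. ]
 [-84.7 -94.1 -95.1 -94.8 -95.4 -94.2 -94.7 -94.8]] right edge -94.64 -93.48
left edge [array([100.3, -58.7]), array([ 96.4, -58.7]), array([ 90.6, -58.7])]
far [array([113.9, -61.6]), array([114.2, -68. ]), array([114.1, -73.2]), array([114.6, -88.5]), array([114.9, -91. ])]
[483.72341572 243.7585048   33.99390853] [2.66092316e-01 3.13005750e+00 3.61506665e-04] [[  8.5291644  -77.29000133]]
```

```bash
python3 -m inch '0 0.0005 0 0;0 0.0005 -0.01 0;0 0.0005 -0.02 0;0 0.0005 -0.03 0;0 0.0005 -0.037 0;0 0.0005 -0.039 0;0 0.0005 -0.039 0'; python3 fe.py 12.5 | head -4
```

```text
time: 22.05
ee_pos: [483.6, 243.9, 18.2]
tcp_rot: [0.266, 3.13, 0.0]
ft_force: [-0.3, -0.3, -2.1]
finger_gap: 36.0
grip_force: 30.0
[[  nan 108.3 107.3 105.7 103.1 100.7  97.7  95. ]
 [  nan -81.9 -89.8 -95.  -95.3 -96.7 -94.8 -94.8]] [[ 112.5  111.2  110.2  108.9  106.4  103.7  101.1   99.7]
 [ -72.1  -79.   -87.   -94.1  -94.6  -94.7  -95.2 -101.3]] right edge nan -89.75
left edge [array([103.9, -54.4]), array([ 99.9, -54.4]), array([ 94. , -54.4])]
```

```bash
python3 -m inch '0 0 0 0;0 0 0 0;0 0 0 0;0 0 0 0' 1; python3 -m inch '0 0 0.15 0;0 0 0.3 0;0 0 0.45 0;0.05 -0.1 0.6 -0.1;0.1 -0.2 0.7 -0.2;0.15 -0.33 0.7 -0.3;0.15 -0.45 0.7 -0.4;0.15 -0.6 0.7 -0.5'; python3 - <<'E'
from h import *
o=robot.get_obs();e=o['ee_pos'];print(e,o['tcp_rot'],o["joint_pos"].round(2))
s=robot.snapshot("top")
im=np.zeros((600,800,3),np.uint8)
a=cv2.resize(cv2.imread("pics/top0.png")[155:212,278:468],None,fx=4,fy=4,interpolation=cv2.INTER_CUBIC); im[:a.shape[0],:a.shape[1]]=a
b=cv2.resize(s["color"][160:290,105:205],None,fx=2.7,fy=2.7,interpolation=cv2.INTER_CUBIC); im[235:235+b.shape[0],:b.shape[1]]=b
t=robot.snapshot("scene");c=cv2.resize(t["color"][145:215,115:235],None,fx=4,fy=4,interpolation=cv2.INTER_CUBIC); im[235:235+c.shape[0],300:300+c.shape[1]]=c
cv2.imwrite("pics/p4.png",im)
E
```

```text
time: 22.6
ee_pos: [483.7, 244.0, 18.4]
tcp_rot: [0.266, 3.13, 0.0]
ft_force: [0.6, -0.2, 0.7]
finger_gap: 67.7
grip_force: 0.0
time: 23.6
ee_pos: [543.7, 3.1, 298.3]
tcp_rot: [1.449, 2.787, 0.001]
ft_force: [-0.1, -0.1, -0.2]
finger_gap: 87.1
grip_force: 0.0
[543.69154177   3.07652738 298.34722047] [1.44871314e+00 2.78732789e+00 1.06463654e-03] [-0.49  0.06  0.46  1.61 -0.03  1.47  0.58]
```

View pics/p4.png

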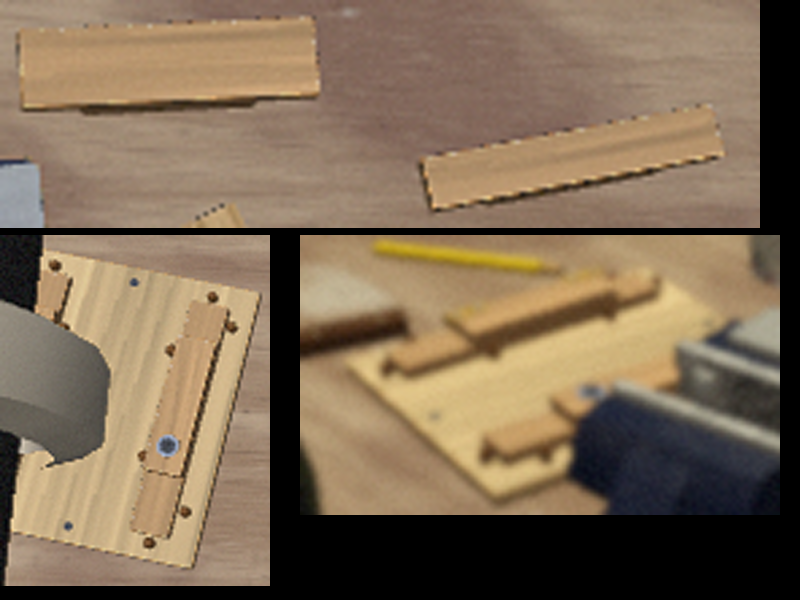

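```bash
python3 - <<'E'
from h import *
s=robot.snapshot("top")
for n,p in (("wide",[(17,31),(21,106),(315,18),(319,94)]),("narrow",[(420,158),(433,206),(712,107),(722,154)])):
    q=rays(s,(np.array(p)+.5)/4+[278-.5,155-.5],24)[:,:2]; d=q[:2].mean(0)-q[2:].mean(0)
    print(n,q.mean(0).round(1),"len",np.linalg.norm(d).round(1),"xaxis yaw",(np.degrees(np.arctan2(d[1],d[0]))-90).round(1),"w",np.linalg.norm(q[0]-q[1]).round(1),np.linalg.norm(q[2]-q[3]).round(1))
print(robot.get_obs()["ee_pos"],robot.get_obs()["tcp_rot"])
E
```

```text
wide [ 637.7 -119.4] len 190.6 xaxis yaw 4.9 w 50.0 50.8
narrow [ 586.2 -375.7] len 189.0 xaxis yaw 12.6 w 31.8 31.1
[543.45489967  -0.7840022  298.74621309] [ 1.45424290e+00  2.78350366e+00 -1.75660356e-04]
```

```bash
python3 -m inch '0.1 -0.1 -0.05 -0.1;0.2 -0.2 -0.1 -0.2;0.231 -0.261 -0.2 -0.3;0.231 -0.261 -0.35 -0.332;0.231 -0.261 -0.5 -0.332;0.231 -0.261 -0.6 -0.332;0.231 -0.261 -0.63 -0.332;0.231 -0.261 -0.63 -0.332' 1; python3 -m inch '0 0 0 0;0 0 -0.05 0;0 0 -0.094 0;0 0 -0.094 0;0 0 -0.094 0'
```

```text
time: 24.75
ee_pos: [636.3, -99.7, 46.4]
tcp_rot: [-2.113, -2.325, -0.0]
ft_force: [-0.1, -0.5, -0.0]
finger_gap: 87.1
grip_force: 0.0
time: 25.38
ee_pos: [636.0, -100.6, 8.4]
tcp_rot: [-2.114, -2.323, 0.001]
ft_force: [0.7, -0.1, -0.2]
finger_gap: 87.1
grip_force: 0.0
```

```bash
python3 -m inch '0 0 0 0;0 0 0 0;0 0 0 0;0 0 0 0;0 0 0 0;0 0 0 0' -1; python3 -m inch '0 0 0 0;0 0 0 0';  python3 -m inch '0 0 0.15 0;0 0 0.3 0;-0.05 0.05 0.45 0;-0.1 0.1 0.6 -0.05;-0.15 0.2 0.72 -0.1;-0.15 0.34 0.72 -0.15;-0.15 0.48 0.72 -0.16;-0.15 0.62 0.72 -0.16'; python3 -c "
from h import *
o=robot.get_obs();e=o['ee_pos'];print(e,o['tcp_rot'])"
```

```text
time: 26.12
ee_pos: [636.1, -100.4, 8.8]
tcp_rot: [2.114, 2.324, 0.0]
ft_force: [-0.9, -0.0, 1.2]
finger_gap: 51.5
grip_force: 30.0
time: 26.38
ee_pos: [636.1, -100.4, 8.8]
tcp_rot: [2.114, 2.324, 0.0]
ft_force: [-0.1, -0.7, 0.8]
finger_gap: 51.9
grip_force: 30.0
time: 27.38
ee_pos: [575.5, 149.2, 296.6]
tcp_rot: [-2.389, -2.04, -0.0]
ft_force: [1.2, 0.4, -1.4]
finger_gap: 51.5
grip_force: 30.0
[575.46049084 149.23282461 296.61258034] [-2.38874352e+00 -2.04006887e+00 -3.10989852e-04]
```

```bash
python3 -m inch '-0.08 0.1 0 -0.007;-0.16 0.2 0 -0.007;-0.24 0.3 -0.05 -0.007;-0.32 0.4 -0.15 -0.007;-0.418 0.511 -0.25 -0.007;-0.418 0.511 -0.4 -0.007;-0.418 0.511 -0.52 -0.007;-0.418 0.511 -0.6 -0.007'; python3 -m inch '0 0 0 0;0 0 0 0;0 0 0 0;0 0 0 0';python3 - <<'E'
from h import *
o=robot.get_obs();e=o['ee_pos'];print(e,o['tcp_rot'],bf([e]),o["joint_pos"].round(2))
s=robot.snapshot("top")
im=np.zeros((600,800,3),np.uint8)
b=cv2.resize(s["color"][160:290,105:215],None,fx=3.2,fy=3.2,interpolation=cv2.INTER_CUBIC); im[:b.shape[0],:b.shape[1]]=b
t=robot.snapshot("scene");c=cv2.resize(t["color"][140:215,115:225],None,fx=4,fy=4,interpolation=cv2.INTER_CUBIC); im[:c.shape[0],355:355+c.shape[1]]=c
cv2.imwrite("pics/p5.png",im[:420])
E
```

```text
time: 28.38
ee_pos: [406.9, 350.4, 53.3]
tcp_rot: [2.399, 2.027, -0.007]
ft_force: [0.7, 0.1, -1.2]
finger_gap: 51.5
grip_force: 30.0
time: 28.88
ee_pos: [409.6, 352.7, 58.1]
tcp_rot: [-2.4, -2.027, -0.004]
ft_force: [0.7, 0.2, -0.7]
finger_gap: 51.8
grip_force: 30.0
[409.56416985 352.65492909  58.11608101] [-2.39981287 -2.02682434 -0.00410659] [[-82.50304592  17.95264487]] [-1.01  0.23  0.29  1.92 -0.08  0.99 -0.86]
```

View pics/p5.png

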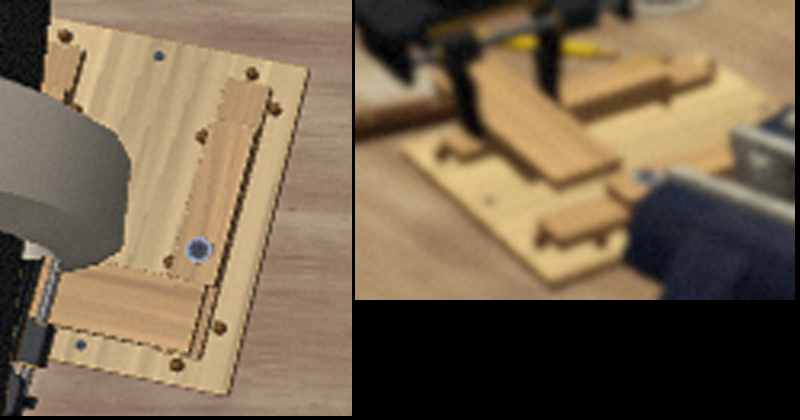

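```bash
python3 - <<'E'
from h import *
s=robot.snapshot("top");o=robot.get_obs();e=o["ee_pos"];z=e[2]-8.8+24;print(e,bf([e]),o["tcp_rot"])
f=lambda p:bf(rays(s,(np.array(p)+.5)/3.2+[105-.5,160-.5],z)).round(1)
print(f([(208,283),(192,348),(52,322),(140,264)]))
g=cv2.cvtColor(s["color"],cv2.COLOR_BGR2GRAY); np.set_printoptions(linewidth=220)
print(g[238:274,140:174])
E
```

```text
[409.03762483 352.19096209  57.2747846 ] [[-82.94626805  17.40852249]] [-2.39986534e+00 -2.02713475e+00 -1.60799761e-03]
[[ -56.9  -98.1]
 [-105.5  -98.7]
 [-108.     6.2]
 [ -53.5  -45.6]]
[[ 75  76 113 ... 130 157 166]
 [ 84 180 183 ... 133 164 170]
 [174 179 180 ... 166 160 170]
 ...
 [173 171 173 ... 180 178 176]
 [172 172 173 ... 177 176 176]
 [171 172 171 ... 175 179 177]]
```

```bash
python3 -m inch '-0.005 0.009 -0.02 0;-0.005 0.009 -0.04 0;-0.005 0.009 -0.044 0;-0.005 0.009 -0.044 0;-0.005 0.009 -0.044 0;-0.005 0.009 -0.044 0'; cat > rail.py <<'E'
from h import *
import sys
s=robot.snapshot("top");o=robot.get_obs();e=o["ee_pos"];g0=float(sys.argv[1]);z=e[2]-g0+24;print(e,bf([e]).round(1),"z",z.round(1))
x0,y0,x1,y1=map(int,sys.argv[2:6])
a=s["color"][y0:y1,x0:x1];k=8
cv2.imwrite(sys.argv[6],cv2.resize(a,None,fx=k,fy=k,interpolation=cv2.INTER_CUBIC))
E
python3 rail.py 8.8 115 236 185 282 pics/p6.png
```

```text
time: 29.78
ee_pos: [407.0, 355.6, 39.3]
tcp_rot: [2.4, 2.027, 0.001]
ft_force: [0.1, 0.3, -1.5]
finger_gap: 51.8
grip_force: 30.0
[406.97301861 355.62061586  39.28495116] [[-85.5  20.5]] z 54.5
```

View pics/p6.png

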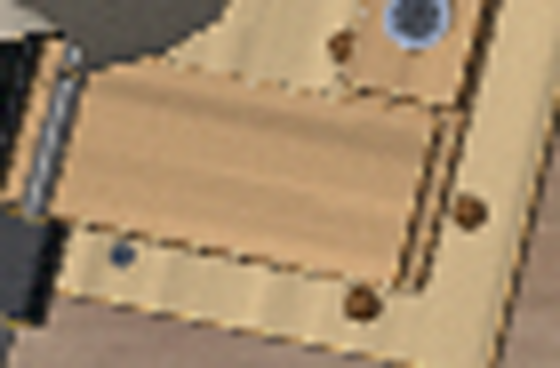

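```bash
python3 - <<'E'
from h import *
s=robot.snapshot("top")
f=lambda p,z:bf(rays(s,(np.array(p)+.5)/8+[115-.5,236-.5],z)).round(1)
print("rail corners",f([(440,110),(397,284)],54.5),"far",f([(185,63),(240,75),(330,93)],54.5),"near",f([(80,226),(180,243),(300,268)],54.5))
print("stile lap z24 right edge",f([(455,115),(415,285)],24),"shoulder z36",f([(365,93),(465,104)],36))
from edge import prof
g=cv2.cvtColor(s["color"],cv2.COLOR_BGR2GRAY)
for c in range(126,160,3):   # near edge: columns, dark line after bright top
    v=g[258:274,c]; print(c,v.tolist())
for r in range(252,270,3): print(r,g[r,158:178].tolist())
for c in range(136,168,4): print(c,g[240:254,c].tolist())
E
```

```text
rail corners [[ -58.1  -94.2]
 [-111.   -94.7]] far [[-60.  -15.9]
 [-60.1 -33. ]
 [-59.9 -60.7]] near [[-113.5    1.6]
 [-112.3  -28.7]
 [-112.2  -65.4]]
stile lap z24 right edge [[ -55.9  -91.5]
 [-108.8  -92.6]] shoulder z36 [[-56.  -65.9]
 [-53.1 -96.5]]
126 [158, 158, 158, 166, 163, 158, 68, 175, 170, 163, 158, 156, 161, 160, 162, 115]
129 [158, 160, 161, 160, 170, 164, 131, 139, 120, 67, 66, 151, 180, 182, 179, 197]
132 [158, 159, 156, 161, 164, 173, 164, 82, 175, 180, 178, 175, 174, 175, 174, 180]
135 [151, 158, 159, 158, 157, 167, 167, 162, 100, 185, 182, 176, 174, 171, 165, 165]
138 [157, 154, 159, 159, 160, 163, 170, 169, 130, 137, 170, 170, 173, 169, 171, 172]
141 [154, 152, 155, 160, 157, 159, 165, 170, 168, 100, 172, 170, 171, 170, 169, 171]
144 [157, 151, 152, 156, 160, 156, 163, 169, 173, 181, 138, 177, 178, 176, 176, 177]
147 [162, 154, 155, 154, 161, 159, 156, 166, 176, 171, 124, 188, 190, 189, 190, 188]
150 [165, 164, 155, 154, 157, 157, 158, 160, 171, 178, 168, 132, 169, 167, 166, 165]
153 [161, 169, 156, 154, 155, 155, 156, 156, 165, 173, 174, 179, 141, 175, 177, 
[... 679 characters left out ...]
8]
267 [166, 163, 157, 158, 154, 160, 159, 83, 106, 145, 83, 152, 180, 179, 180, 177, 179, 176, 174, 170]
136 [76, 74, 178, 130, 156, 158, 157, 141, 136, 142, 157, 158, 157, 161]
140 [171, 168, 175, 178, 168, 156, 156, 157, 140, 141, 144, 155, 156, 157]
144 [172, 168, 163, 160, 157, 150, 160, 159, 158, 137, 138, 147, 159, 155]
148 [168, 173, 174, 169, 169, 170, 147, 156, 162, 149, 141, 136, 147, 157]
152 [168, 170, 171, 172, 172, 176, 181, 155, 158, 159, 148, 141, 138, 152]
156 [152, 71, 116, 144, 185, 175, 171, 168, 176, 158, 157, 145, 135, 139]
160 [147, 149, 149, 153, 155, 158, 162, 59, 148, 161, 159, 146, 145, 140]
164 [158, 160, 156, 156, 152, 154, 152, 175, 87, 145, 163, 158, 142, 143]
```

```bash
cat > rr.py <<'E'
from h import *
import sys
# rows: rail end (first dark line, left flank) and stile outer edge (second dark line, both flanks)
s=robot.snapshot("top");g=cv2.cvtColor(s["color"],cv2.COLOR_BGR2GRAY).astype(np.float32)
o=robot.get_obs();e=o["ee_pos"];zr=e[2]-float(sys.argv[1])+24;print(e,bf([e]).round(2),zr.round(1))
def darks(v,x0,th):
    k=20;xs=np.arange(0,len(v)-1,1/k);w=np.interp(xs,np.arange(len(v)),v);d=np.diff((w<th).astype(int))
    return [x0+xs[i] for i in np.where(d!=0)[0]]
if __name__=="__main__":
    f=lambda u,v,z:bf(rays(s,[(u,v)],z))[0].round(1)
    for r in range(int(sys.argv[2]),int(sys.argv[3])):
        d=darks(g[r,int(sys.argv[4]):int(sys.argv[5])],int(sys.argv[4]),120)
        if len(d)>=4: print(r,"rail",f(d[0],r,zr),f(d[1],r,zr-11.5),"stile top",f(d[2],r,24),"bot",f(d[3],r,12))
E
python3 rr.py 8.8 250 269 158 176
```

```text
[406.87747178 355.58445362  39.22084495] [[-85.63  20.4 ]] 54.4
250 rail [-60.1 -92.7] [-58.9 -90.8] stile top [-55.6 -93.7] bot [-54.1 -92.8]
251 rail [-62.1 -95.1] [-60.6 -94.3] stile top [-58.4 -92.4] bot [-56.4 -93.7]
252 rail [-64.9 -93.3] [-63.3 -93.6] stile top [-60.9 -92.6] bot [-59.2 -92.5]
253 rail [-67.3 -93.5] [-65.6 -94.3] stile top [-63.2 -93.3] bot [-61.7 -92.9]
254 rail [-69.8 -93.3] [-68.1 -94.1] stile top [-65.8 -93.3] bot [-64.2 -93.1]
255 rail [-72.4 -92.5] [-70.4 -94.7] stile top [-68.5 -92.2] bot [-66.6 -93.8]
256 rail [-74.8 -93. ] [-73.1 -93.7] stile top [-71.  -92.4] bot [-69.3 -92.8]
257 rail [-77.  -93.8] [-75.6 -93.8] stile top [-73.3 -93.3] bot [-71.9 -92.8]
258 rail [-79.5 -93.9] [-78.  -94.1] stile top [-75.8 -93.2] bot [-74.3 -93.2]
259 rail [-82.1 -93.1] [-80.3 -94.7] stile top [-78.5 -92.2] bot [-76.9 -93. ]
260 rail [-84.5 -93.1] [-83.  -93.9] stile top [-81.  -92.3] bot [-79.5 -92.9]
261 rail [-86.7 -94. ] [-85.4 -93.9] stile top [-83.3 -93.4] bot [-81.9 -93.5]
263 rail [-91.8 -93.1] [-90.1 -94.9] stile top [-88.5 -92.2] bot [-87.2 -92.1]
264 rail [-94.2 -93. ] [-92.8 -93.8] stile top [-91.  -92.5] bot [-89.5 -92.9]
265 rail [-96.5 -94. ] [-95.2 -93.8] stile top [-93.2 -93.8] bot [-92.1 -92.6]
266 rail [-98.8 -94.1] [-97.6 -94.4] stile top [-96. -92.] bot [-94.5 -93.3]
267 rail [-101.5  -93.1] [-100.   -94.3] stile top [-98.5 -92.2] bot [-97.3 -92.1]
268 rail [-103.9  -93.2] [-102.5  -94. ] stile top [-100.8  -92.9] bot [-99.6 -93. ]
```

```bash
python3 - <<'E'
import sys; sys.argv=["x","8.8"]
from rr import *
f=lambda u,v,z:bf(rays(s,[(u,v)],z))[0].round(1)
print("left stile inner edge")
for r in range(174,187):
    d=darks(g[r,120:136],120,120); print(r,[f(d[0],r,24),f(d[1],r,12)] if len(d)>=2 else d)
print("right stile outer edge, far lap")
for r in range(186,200):
    d=darks(g[r,178:194],178,120); print(r,[f(d[0],r,24),f(d[1],r,12)] if len(d)>=2 else d)
print("right stile body outer edge z36")
for r in range(206,240,4):
    d=darks(g[r,168:190],168,120); print(r,[f(d[0],r,36),f(d[-1],r,12)] if len(d)>=2 else d)
np.set_printoptions(linewidth=200)
print(g[180:188,172:190].astype(int))
print(g[262:276,152:172].astype(int))
E
```

```text
[406.86280044 355.57576135  39.17705023] [[-85.65  20.39]] 54.4
left stile inner edge
174 []
175 []
176 [array([105.9,  59.3]), array([109.5,  60. ])]
177 [array([103.1,  59.7]), array([106.9,  59.1])]
178 [array([100.5,  59.3]), array([104.3,  58.8])]
179 [array([97.9, 58.4]), array([101.3,  59.8])]
180 [array([95. , 59.8]), array([98.7, 59.5])]
181 [array([92.3, 59.6]), array([96. , 59.3])]
182 [array([89.8, 58.7]), array([93.2, 59.4])]
183 [array([87.1, 58.9]), array([90.5, 59.5])]
184 [array([84.2, 59.7]), array([87.9, 59.1])]
185 [array([81.6, 59.4]), array([85.2, 58.9])]
186 [array([79.1, 58.4]), array([82.3, 59.7])]
right stile outer edge, far lap
186 []
187 []
188 [array([105.6, -93.9]), array([109. , -93.9])]
189 [array([103. , -94.2]), array([106.5, -94.8])]
190 [array([100.6, -95.6]), array([103.8, -94.6])]
191 [array([ 97.6, -93.8]), array([101.2, -95. ])]
192 [array([ 95. , -93.9]), array([  99.8, -101.2])]
193 [array([ 92.4, -94.6]), array([  97.3, -102.5])]
194 [array([ 89.7, -94.3]), array([  95.3, -105.5])]
195 [array([ 86.9, -93.5]), array([  92.5, -105.3])]
196 [ar
[... 1755 characters left out ...]
56 158  93 104 144  86 149 185 180]
 [171 172 173 174 174 174 174 171 169 169 166 166 162  55 129 166  52 150 182 182]
 [137 178 163 169 171 171 174 176 172 177 175 173 184  69 143 124  96 179 184 179]
 [167 140 129 107 137 134 184 170 171 171 170 174 142  83 143  91  91 181 179 179]
 [169 174 183 189 182 178 145 136 113 164 138 166  85 103 144  52 149 182 182 180]
 [174 177 182 185 182 181 142  60  62  96 178 123 117 146 130 121 175 182 178 180]
 [171 179 183 184 179 174  97  95  85  63 119 178 171 180 183 178 177 176 179 179]
 [178 179 184 180 179 177  89  93  77  47  83 174 171 176 179 176 178 182 177 177]
 [173 179 187 179 176 178 103  52  44  51 141 169 174 173 180 173 177 180 179 178]]
```

```bash
python3 - <<'E'
import sys; sys.argv=["x","8.8"]
from rr import *
f=lambda u,v,z:bf(rays(s,[(u,v)],z))[0].round(1)
print("rail near edge (top flank z, dark bottom)")
for c in range(132,163,3):
    v=g[260:275,c]; i=int(np.argmax(v[:-1]-v[1:])); print(c,f(c,260+i+.5,zr),g[258+i:264+i,c].astype(int))
print("rail far edge")
for c,r in [(140,243.9),(144,244.6),(148,245.5),(152,246.5),(156,247.5),(160,247.5+.8)]: print(f(c,r,zr))
print("stile near end",f(166,272.3,24),f(167,272.5,24), "stile far end",f(177,183.6,24),f(180,184.3,24),f(187,185.7,24))
print("left far end",[ (c,g[168:178,c].astype(int).tolist()) for c in (120,121,122,128)])
E
```

```text
[406.852673   355.60575556  39.16978821] [[-85.66  20.42]] 54.4
rail near edge (top flank z, dark bottom)
132 [-111.5  -16. ] [166 171 168  87 175 179]
135 [-112.3  -23.6] [169 172 162  70 183 180]
138 [-110.9  -30.6] [162 170 166 131 136 166]
141 [-111.7  -38.2] [168 176 166 103 176 175]
144 [-112.6  -45.8] [174 172 182 107 175 178]
147 [-111.1  -52.7] [168 176 171 132 147 189]
150 [-111.9  -60.3] [171 176 169 130 170 166]
153 [-112.8  -67.8] [174 173 178 142 176 175]
156 [-111.3  -74.8] [165 172 171 142 181 181]
159 [-114.5  -82.9] [175 171 134  57  95  92]
162 [-115.3  -90.5] [174 180 179 119  86 147]
rail far edge
[-59.9 -21.6]
[-59.6 -31.4]
[-59.7 -41.3]
[-60.1 -51.3]
[-60.5 -61.3]
[-60.4 -71.1]
stile near end [-111.6  -92.2] [-111.6  -94.7] stile far end [111.  -62.9] [110.7 -70.8] [110.8 -89. ]
left far end [(120, [191, 192, 192, 189, 195, 162, 163, 162, 158, 152]), (121, [186, 185, 188, 186, 185, 158, 151, 150, 153, 151]), (122, [186, 182, 185, 186, 189, 157, 151, 150, 152, 155]), (128, [187, 190, 194, 191, 194, 191, 174, 149, 147, 152])]
```

```bash
python3 -m inch '0.003 -0.0005 0 0;0.003 -0.0005 -0.01 0;0.003 -0.0005 -0.02 0;0.003 -0.0005 -0.03 0;0.003 -0.0005 -0.04 0;0.003 -0.0005 -0.044 0;0.003 -0.0005 -0.044 0'
```

```text
time: 30.9
ee_pos: [407.9, 355.3, 21.3]
tcp_rot: [2.4, 2.027, -0.0]
ft_force: [-0.8, 0.3, -0.4]
finger_gap: 51.6
grip_force: 30.0
```

```bash
python3 -m inch '0 0 -0.001 0;0 0 -0.001 0;0 0 -0.001 0;0 0 -0.001 0;0 0 -0.001 0' 1; python3 -m inch '0 0 0.1 0;0 0 0.25 0;0.05 -0.05 0.4 0;0.1 -0.1 0.55 0;0.2 -0.2 0.69 0;0.3 -0.3 0.69 0;0.38 -0.42 0.69 0;0.4 -0.56 0.69 0'; python3 - <<'E'
import sys; sys.argv=["x","8.8"]
from rr import *
o=robot.get_obs();print(o["ee_pos"],o["tcp_rot"])
f=lambda u,v,z:bf(rays(s,[(u,v)],z))[0].round(1)
P=pts(s)
for r in range(248,268,2):
    d=darks(g[r,158:178],158,120); print(r,[f(x,r,36) for x in d])
b=bf(P.reshape(-1,3)).reshape(P.shape[:2]+(2,))
def zz(x,y):
    m=(abs(b[...,0]-x)<8)&(abs(b[...,1]-y)<8); return np.nanmedian(P[...,2][m]).round(1),m.sum()
print("z: board",zz(30,-20),"rail R end",zz(-84,-78),"rail mid",zz(-84,-30),"stile body",zz(10,-77),"stile far lap",zz(92,-77))
print("near edge")
for c in range(135,160,3):
    v=g[262:278,c]; i=int(np.argmax(v[:-1]-v[1:])); print(c,f(c,262+i+.5,36))
np.set_printoptions(linewidth=200)
print(g[242:256,146:172].astype(int)); print(g[264:280,152:172].astype(int))
E
```

```text
time: 31.52
ee_pos: [408.1, 355.3, 21.1]
tcp_rot: [2.4, 2.027, 0.0]
ft_force: [0.5, -0.3, -0.2]
finger_gap: 85.7
grip_force: 0.0
time: 32.52
ee_pos: [569.3, 130.9, 297.0]
tcp_rot: [2.398, 2.027, 0.0]
ft_force: [-0.3, -1.3, 0.6]
finger_gap: 87.0
grip_force: 0.0
[570.5983492  118.11159883 297.60535068] [[ 114.85 -186.97]] 312.8
[570.5983492  118.11159883 297.60535068] [ 2.40835305  2.00643582 -0.00451151]
248 [array([-56.6, -73. ]), array([-54.1, -85. ]), array([-53.5, -88.1]), array([ -49.8, -105.7])]
250 [array([-61.3, -74.3]), array([-60.7, -77.5]), array([-59.9, -81.4]), array([-59.8, -81.5]), array([-59.1, -85. ])]
252 [array([-65.1, -80.2]), array([-65.1, -80.4]), array([-63.9, -85.7])]
254 [array([-71.4, -73.8]), array([-70.5, -78. ]), array([-69.5, -82.9]), array([-69. , -85.5]), array([-68.3, -88.6])]
256 [array([-76.1, -75.3]), array([-75.8, -76.4]), array([-75.3, -78.9]), array([-74.6, -82.2]), array([-73.5, -87.5]), array([-72.9, -90.7]), array([-72.3, -93.6])]
258 [array([-79.2, -83.9]), array([-79.2, -84.1]), array([-78.4, -88. ])]
260 [array([-83.9, -85.2]), array([-83.2
[... 2795 characters left out ...]
7 111 115 111 115 116 118 115 118 118 120 122 118 119 121 123]
 [107 107 109 110 108 110 111 112 116 113 119 117 119 117 117 120 118 119 121 123]
 [106 106 112 107 111 111 112 112 112 114 116 115 117 118 120 118 120 121 121 124]
 [106 110 110 110 111 111 111 109 110 115 118 117 116 123 120 116 116 120 121 123]
 [107 106 109 106 110 108 111 112 112 116 121 115 114 119 116 117 120 122 123 123]
 [107 101 109 112 109 112 110 109 110 114 115 116 120 120 122 120 121 123 122 123]
 [105 104 108 109 111 110 111 112 114 116 112 114 118 120 117 113 116 119 125 119]
 [103 107 108 110 110 108 110 109 112 113 114 117 119 117 118 119 117 120 120 123]
 [102 104 109 110 111 113 110 112 112 115 114 117 116 117 120 120 120 120 122 121]]
  return np.nanmean(a, axis, out=out, keepdims=keepdims)
```

```bash
python3 -m inch '0 -0.14 0 0.1;0 -0.28 0 0.2;0 -0.42 0 0.247;0 -0.56 0 0.247;0 -0.7 0 0.247;0 -0.84 0 0.247;0 -0.98 0 0.247;0 -1 0 0.247'; python3 -m inch '0 0 0 0;0 0 0 0'; python3 - <<'E'
import sys; sys.argv=["x","8.8"]
from rr import *
o=robot.get_obs();print(o["ee_pos"],o["tcp_rot"])
f=lambda u,v,z:bf(rays(s,[(u,v)],z))[0].round(1)
P=pts(s); b=bf(P.reshape(-1,3)).reshape(P.shape[:2]+(2,))
def zz(x,y):
    m=(abs(b[...,0]-x)<8)&(abs(b[...,1]-y)<8); return np.nanmedian(P[...,2][m]).round(1),m.sum()
print("z: board",zz(30,-20),"rail R end",zz(-84,-78),"rail mid",zz(-84,-30),"stile body",zz(10,-77),"stile far lap",zz(92,-77))
print("right end")
for r in range(250,274,3):
    d=darks(g[r,158:178],158,120); print(r,[f(x,r,36) for x in d])
print("near edge")
for c in range(135,165,3):
    v=g[262:277,c]; i=int(np.argmax(v[:-1]-v[1:])); print(c,f(c,262+i+.5,36))
np.set_printoptions(linewidth=200)
print(g[244:256,146:174].astype(int)); print(g[266:278,152:172].astype(int))
E
```

```text
time: 33.58
ee_pos: [565.7, -273.2, 297.0]
tcp_rot: [1.974, 2.443, -0.005]
ft_force: [0.6, 0.3, 0.5]
finger_gap: 87.1
grip_force: 0.0
time: 33.83
ee_pos: [568.7, -265.4, 296.9]
tcp_rot: [-1.96, -2.454, -0.002]
ft_force: [-0.3, 0.5, -0.6]
finger_gap: 87.1
grip_force: 0.0
[ 568.65041638 -265.36850905  296.94573478] [[ 175.9  -565.56]] 312.1
[ 568.65041638 -265.36850905  296.94573478] [-1.95965095e+00 -2.45474069e+00 -1.74972226e-03]
z: board (np.float64(12.9), np.int64(38)) rail R end (np.float64(37.4), np.int64(42)) rail mid (np.float64(37.0), np.int64(42)) stile body (np.float64(38.1), np.int64(42)) stile far lap (np.float64(25.1), np.int64(41))
right end
250 [array([-56.6, -96.8]), array([-56.3, -98.6])]
253 [array([-64.8, -93.8]), array([-63.8, -98.5])]
256 [array([-72.4, -92.9]), array([-71.3, -98.2])]
259 [array([-79.8, -93.3]), array([-78.7, -98.4])]
262 [array([-87. , -94.3]), array([ -85.7, -100.3]), array([ -85.6, -100.8]), array([ -83.5, -111.1])]
265 [array([-94.4, -94.2]), array([-93.6, -98.3])]
268 [array([-102. ,  -93.4]), array([-100.9,  -98.4])]
271 [array([-109.3,  -9
[... 1919 characters left out ...]
83 181 179 193  68 101 193 191 187]
 [181 183 149 142 115 156 141 191 177 178 180 181 183 185 137  62  98 195 188 190]
 [177 184 191 196 189 188 189 158 148 120 171 188 172 183  86  66 159 190 189 188]
 [182 186 190 195 188 190 148  67  64  98 192 176 127 142  88 125 192 188 190 183]
 [184 186 192 191 186 184 104 100  85  64 121 182 179 186 189 186 186 188 187 185]
 [183 188 192 191 186 186  93  96  78  52  91 184 182 188 190 185 186 189 187 188]
 [184 191 195 188 187 186 109  50  46  55 146 180 183 187 186 182 189 188 189 186]
 [190 191 193 184 188 188 191 198 147 186 185 179 184 187 187 185 190 190 186 187]
 [188 191 191 184 182 188 188 192 181 183 178 179 186 186 183 186 189 188 187 189]]
```

```bash
python3 -m inch '0.02 -0.12 -0.05 0;0.042 -0.24 -0.1 0;0.042 -0.278 -0.2 0;0.042 -0.278 -0.35 0;0.042 -0.278 -0.5 0;0.042 -0.278 -0.6 0;0.042 -0.278 -0.64 0;0.042 -0.278 -0.64 0' 1; python3 -m inch '0 0 0 0;0 0 -0.04 0;0 0 -0.08 0;0 0 -0.08 0;0 0 -0.08 0'
```

```text
time: 34.88
ee_pos: [585.1, -377.8, 40.9]
tcp_rot: [-1.962, -2.453, -0.0]
ft_force: [0.8, 0.1, 0.8]
finger_gap: 86.8
grip_force: 0.0
time: 35.5
ee_pos: [584.5, -379.1, 8.8]
tcp_rot: [-1.964, -2.452, 0.0]
ft_force: [0.2, 0.7, 0.3]
finger_gap: 86.9
grip_force: 0.0
```

```bash
python3 -m inch '0 0 0 0;0 0 0 0;0 0 0 0;0 0 0 0;0 0 0 0;0 0 0 0;0 0 0 0;0 0 0 0' -1; python3 -m inch '0 0 0 0;0 0 0 0';  python3 -m inch '0 0 0.15 0;0 0 0.3 0;0 0 0.45 0;0 0.05 0.6 -0.05;-0.02 0.15 0.72 -0.1;-0.02 0.29 0.72 -0.15;-0.02 0.43 0.72 -0.2;-0.02 0.57 0.72 -0.249'; python3 -m inch '0 0.14 0 0;0 0.28 0 0;0 0.42 0 0;0 0.56 0 0;0 0.7 0 0;0 0.84 0 0;0 0.92 0 0;0 0.92 0 0'; python3 -c "
from h import *
o=robot.get_obs();e=o['ee_pos'];print(e,o['tcp_rot'])"
```

```text
time: 36.5
ee_pos: [584.7, -379.0, 9.1]
tcp_rot: [1.964, 2.452, 0.0]
ft_force: [-0.3, -0.5, 0.1]
finger_gap: 33.5
grip_force: 30.0
time: 36.75
ee_pos: [584.7, -378.9, 9.1]
tcp_rot: [1.964, 2.452, 0.0]
ft_force: [0.8, 0.2, -0.0]
finger_gap: 33.9
grip_force: 30.0
time: 37.75
ee_pos: [576.1, -149.3, 296.9]
tcp_rot: [-2.406, -2.02, -0.0]
ft_force: [0.6, -0.1, -1.0]
finger_gap: 33.7
grip_force: 30.0
time: 38.75
ee_pos: [575.4, 221.0, 295.9]
tcp_rot: [-2.396, -2.03, 0.002]
ft_force: [-0.1, -0.3, -1.2]
finger_gap: 33.9
grip_force: 30.0
[575.38053263 220.95844532 295.94571253] [-2.39627309e+00 -2.03005841e+00  2.28045461e-03]
```

```bash
python3 -m inch '0.009 0.12 -0.05 -0.002;0.009 0.208 -0.15 -0.002;0.009 0.208 -0.3 -0.002;0.009 0.208 -0.45 -0.002;0.009 0.208 -0.55 -0.002;0.009 0.208 -0.592 -0.002;0.009 0.208 -0.592 -0.002;0.009 0.208 -0.592 -0.002'; python3 -m inch '0 0 0 0;0 0 0 0;0 0 0 0'; python3 - <<'E'
import sys; sys.argv=["x","9.1"]
from rr import *
P=pts(s); np.set_printoptions(linewidth=250)
print(robot.get_obs()["tcp_rot"])
print(np.nan_to_num(P[160:206:2,118:196:3,2]).astype(int))
print(g[164:204:1,172:196].astype(int))
E
```

```text
time: 39.75
ee_pos: [581.9, 300.5, 62.6]
tcp_rot: [2.406, 2.018, 0.006]
ft_force: [0.2, 0.9, -0.8]
finger_gap: 33.9
grip_force: 30.0
time: 40.12
ee_pos: [580.4, 300.4, 60.8]
tcp_rot: [2.406, 2.02, 0.001]
ft_force: [-1.4, 0.2, -0.7]
finger_gap: 33.7
grip_force: 30.0
[580.35382924 300.34820422  60.61526333] [[94.56 -5.6 ]] 75.5
[2.40624040e+00 2.01969139e+00 8.85588424e-04]
[[1070  318  309  303  294  287  279  267  245  236  171  166  154  155  143    3    1    0    1    6    6    2    0    1    1    2]
 [1069  307  306  295  288  279  275  265  243  232  179  157  154  152  137    2    4    0   -4    4    0   -1    0    0    0    2]
 [1070  296  295  290  280  282  267  244  243  230  177  143  152  156    1    2    0    2    5    0    0    1    3    1    2    2]
 [1069  288  285  280  276  265  260  241  239  225  171  112  149  139   -2   -2    3    3   -3    1    0    2    2    2    3    1]
 [1069  282  279  277  267  264  241  240  227  185  171  107  150    1    2    1   -2    0    1   -2   -1    2   -4    0    1    0]
 [1067  480  266  265  261  243  243  237  195  183  171  14
[... 5595 characters left out ...]
7 183]
 [182 150 131 148 159 155 157 160 161 156 163 162 156 153 167  72 192 190 186 190 189 186 185 180]
 [152 158 161 168 162 163 168 157 153 153 159 160 159 154 122  94 189 188 187 192 190 187 186 177]
 [155 158 160 160 162 169 163 169 166 194 160 146 154 155  82 158 190 184 185 191 188 186 182 176]
 [154 161 160 159 164 171 167 167 165 173 167 163 185 108  59 159 186 187 186 189 188 186 185 175]
 [156 157 157 159 168 172 165 160 165 172 166 167 138  59  72 190 186 190 188 188 188 184 181 172]
 [155 159 156 161 167 168 165 162 167 172 170 170  90  62  98 191 188 189 190 189 188 186 178 169]
 [155 158 158 164 169 171 164 159 170 169 173 168  45  71 162 189 186 193 189 189 184 184 177 170]]
```

```bash
cat > nr.py <<'E'
from rr import *
f=lambda u,v,z:bf(rays(s,[(u,v)],z))[0].round(1)
r0,r1=int(sys.argv[2]),int(sys.argv[3]); Y=[];S=[]
for r in range(r0,r1):
    d=darks(g[r,180:194],180,125)
    if len(d)>=4: Y.append([f(d[0],r,zr)[1],f(d[1],r,zr-11.5)[1],f(d[2],r,24)[1],f(d[3],r,12)[1]])
print("rail end, bottom-of-end, stile top, bot",np.array(Y).mean(0).round(2),len(Y))
print("far edge",[f(c,v,zr) for c,v in eval(sys.argv[4])])
print("near edge",[f(c,v,zr) for c,v in eval(sys.argv[5])])
E
python3 nr.py 9.1 184 192 '[(173,177.6),(176,178.5),(180,179.4),(183,180)]' '[(172,191.4),(175,192.3),(178,193),(181,193.5)]'
```

```text
[580.22672409 300.330161    60.4325528 ] [[94.43 -5.64]] 75.3
rail end, bottom-of-end, stile top, bot [-97.4  -98.02 -94.38 -94.65] 4
far edge [array([111.4, -63.5]), array([110.7, -71.2]), array([110.5, -81.3]), array([110.5, -88.7])]
near edge [array([ 77.3, -69.8]), array([ 76.7, -77.4]), array([ 76.4, -84.9]), array([ 76.7, -92.3])]
```

```bash
python3 -m inch '0 0.0075 -0.02 0.003;0 0.0075 -0.04 0.003;0 0.0075 -0.05 0.003;0 0.0075 -0.05 0.003;0 0.0075 -0.05 0.003;0 0.0075 -0.05 0.003'; python3 - <<'E'
import sys; sys.argv=["x","9.1"]
from rr import *
np.set_printoptions(linewidth=250); print(robot.get_obs()["tcp_rot"]); print(g[176:204,172:194].astype(int))
E
```

```text
time: 40.98
ee_pos: [580.5, 303.3, 40.6]
tcp_rot: [2.402, 2.025, 0.001]
ft_force: [-0.3, 0.4, -1.5]
finger_gap: 33.7
grip_force: 30.0
[580.42669193 303.30130238  40.5705997 ] [[94.14 -2.68]] 55.5
[2.40158504e+00 2.02516319e+00 8.53941318e-04]
[[177 181 183 171 169 142 142 134 137 138 133 134 134 133 134 130 132 131 131 136 134 133]
 [179 184 185 181 181 184 192 185 169 170 149 148 145 143 145 139 139 136 137 138 139 142]
 [177 183 179 182 180 184 192 183 179 182 183 181 178 169 178 144 145 138 138 142 137 140]
 [178 186 185 178 177 188 187 180 178 185 181 180 181 185 186 193 200 203 172 172 147 146]
 [148 175 184 182 181 188 188 180 178 183 183 186 185 184 183 193 197 195 183 182 187 185]
 [153 152 154 158 148 136 173 185 183 186 133  91 103 191 189 195 197 187 179 178 179 183]
 [157 158 156 156 155 152 155 150 158 152  94  98  69 122 195 198 203 184 182 180 182 181]
 [163 160 161 159 159 159 159 159 157 157 158 160 151 123 160 169 201 183 182 184 182 181]
 [168 167 164 163 165 164 160 162 161 159 159 162 162 157 155  98 198 186 180 182 182 184]
 [161 165 166 169 166 167 164 168 165 
[... 991 characters left out ...]
1 104  82  48  88  96  51 139 158  56 162 191 148 117 196 191]
 [178 150 132 152 159 157 162 160 167 158 135 137 108 164 170  68 190 190 190 193 193 189]
 [157 160 161 163 166 164 167 162 154 155 161 163 156 153 122  94 187 187 189 187 190 187]
 [154 158 159 157 165 163 165 164 169 191 165 146 158 153  87 157 190 187 186 186 188 187]
 [152 155 161 158 166 174 166 165 164 170 165 162 182 110  53 159 188 184 187 190 188 185]
 [156 160 164 158 168 168 166 163 165 174 165 168 140  60  73 193 186 185 189 190 185 186]
 [153 158 155 161 168 169 165 159 168 172 170 170  88  58  96 190 187 189 189 189 190 185]
 [154 159 157 163 170 170 165 163 171 167 171 167  42  73 161 191 189 190 187 189 186 184]]
```

```bash
python3 nr.py 9.1 186 195 '[(172,179.4),(176,180.4),(180,181.4),(183.5,182)]' '[(172,193.3),(175,194.2),(178,194.8),(181,195.4)]'
```

```text
[580.41257278 303.28491881  40.54216054] [[94.13 -2.7 ]] 55.4
rail end, bottom-of-end, stile top, bot [-94.6  -95.16 -94.41 -98.26] 7
far edge [array([111.4, -56.7]), array([110.9, -67. ]), array([110.4, -77.2]), array([110.7, -86.1])]
near edge [array([ 77. , -65.5]), array([ 76.3, -73.3]), array([ 76.3, -80.9]), array([ 76.4, -88.4])]
```

```bash
python3 -m inch '-0.0005 0.001 0 0;-0.0005 0.001 -0.01 0;-0.0005 0.001 -0.02 0;-0.0005 0.001 -0.03 0;-0.0005 0.001 -0.04 0;-0.0005 0.001 -0.047 0;-0.0005 0.001 -0.047 0;-0.0005 0.001 -0.047 0'
```

```text
time: 42.08
ee_pos: [580.1, 303.7, 21.5]
tcp_rot: [2.402, 2.025, 0.0]
ft_force: [-0.3, 0.2, -1.0]
finger_gap: 33.6
grip_force: 30.0
```

Release, retreat clear, check.

```bash
python3 -m inch '0 0 -0.001 0;0 0 -0.001 0;0 0 -0.001 0;0 0 -0.001 0;0 0 -0.001 0' 1; python3 -m inch '0 0 0.1 0;0 0 0.25 0;0 0 0.4 0;0 -0.1 0.55 0;0 -0.2 0.69 0;0 -0.34 0.69 0;0 -0.48 0.69 0;0 -0.62 0.69 0'; python3 -m inch '0 -0.14 0 0;0 -0.28 0 0;0 -0.42 0 0;0 -0.56 0 0;0 -0.7 0 0;0 -0.8 0 0;0 -0.8 0 0;0 -0.8 0 0'; python3 - <<'E'
import sys; sys.argv=["x","9.1"]
from rr import *
f=lambda u,v,z:bf(rays(s,[(u,v)],z))[0].round(1)
for n in ("top","scene"):
    S=s if n=="top" else robot.snapshot("scene"); P=pts(S); b=bf(P.reshape(-1,3)).reshape(P.shape[:2]+(2,))
    def zz(x,y,w=7):
        m=(abs(b[...,0]-x)<w)&(abs(b[...,1]-y)<w)&(P[...,2]<150)
        return (float(np.nanmedian(P[...,2][m]).round(1)),int(m.sum())) if m.sum() else None
    print(n,"board",zz(20,-20),zz(20,20),"wide R,M,L",zz(-84,-80),zz(-84,-30),zz(-84,30),zz(-84,80),"narrow R,M,L",zz(93,-80),zz(93,-30),zz(93,30),zz(93,80),"stiles R,L",zz(30,-77),zz(30,77))
print("right end narrow")
for r in range(184,200,2):
    d=darks(g[r,180:194],180,125); print(r,[f(x,r,36) for x in d[:2]])
print("far edge")
for c in range(130,188,8):
    v=g[168:187,c]; i=int(np.argmax(abs(np.diff(v)))); print(c,f(c,168+i+.5,36),v.astype(int).tolist())
print("wide end",[f(darks(g[r,158:178],158,120)[0],r,36) for r in range(253,271,5)])
E
```

```text
time: 42.7
ee_pos: [580.1, 303.6, 21.1]
tcp_rot: [2.402, 2.025, 0.0]
ft_force: [-0.7, -0.0, 0.9]
finger_gap: 75.7
grip_force: 0.0
time: 43.7
ee_pos: [579.9, 53.3, 297.7]
tcp_rot: [2.402, 2.024, 0.002]
ft_force: [1.3, 0.5, -0.5]
finger_gap: 87.2
grip_force: 0.0
time: 44.7
ee_pos: [580.2, -263.6, 296.9]
tcp_rot: [-2.401, -2.025, -0.001]
ft_force: [0.3, -0.2, 0.4]
finger_gap: 87.1
grip_force: 0.0
[ 580.59257546 -262.78899301  296.90337276] [[ 187.25 -561.06]] 311.8
top board (13.5, 30) None wide R,M,L (37.6, 33) (38.1, 32) (36.7, 34) None narrow R,M,L (36.9, 28) (36.2, 29) (38.0, 29) (38.1, 15) stiles R,L (37.4, 32) None
scene board (14.3, 5) (14.4, 11) wide R,M,L (38.1, 11) (38.1, 13) (38.0, 12) (39.0, 8) narrow R,M,L None (37.7, 11) (38.3, 7) (37.9, 10) stiles R,L (38.0, 9) (38.6, 11)
right end narrow
184 [array([109.4, -77.5]), array([111.2, -86.2])]
186 []
188 [array([102.3, -94.2]), array([103.5, -99.8])]
190 [array([ 97. , -94.1]), array([  98.3, -100.2])]
192 [array([ 91.7, -94. ]), array([  94.3, -106.7])]
194 [array([ 86.4, -94.2]), array([  90., -111.])]
196 [array([ 81.3, -94
[... 380 characters left out ...]
160, 153, 149, 149, 160, 166]
154 [116.8  -4.3] [140, 140, 139, 132, 157, 161, 160, 161, 76, 73, 87, 162, 157, 162, 165, 165, 147, 146, 151]
162 [126.  -22.7] [136, 129, 137, 141, 142, 137, 166, 165, 165, 165, 170, 171, 146, 155, 156, 160, 167, 160, 148]
170 [127.6 -43. ] [130, 132, 135, 128, 130, 133, 133, 154, 165, 165, 164, 168, 175, 177, 156, 156, 162, 163, 168]
178 [126.6 -64. ] [124, 124, 126, 128, 124, 134, 128, 138, 143, 192, 193, 187, 188, 185, 185, 169, 153, 159, 162]
186 [110.4 -88.8] [131, 121, 127, 127, 125, 129, 127, 130, 134, 144, 176, 184, 187, 187, 194, 198, 200, 150, 158]
wide end [array([-64.8, -93.8]), array([-77.1, -94. ]), array([-89.6, -93.4]), array([-102. ,  -93.4])]
```

```bash
python3 -c "
from workcell import robot
print(robot.job_done())"
```

```text
the job is handed in; nothing more can be done
None
```

The door is dry-fitted and handed in at about 45 s. In the last camera readings, all four half-laps are flush and the rails line up with the stile ends to within about 1 mm where I could see them; the left stile's near end I checked for height only.

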